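# Put the sample tins away in a closed-up row

## Task

Put the two small sample tins from the worktop away on the lower shelf of the bench rack, next to the two small tins already there, and slide the divider up against them, so that all four stand upright side by side in one straight row, each touching the back stop, with no gaps from the end plate to the divider. Be gentle: the tins are full, so keep them upright and do not ram the row; leave the large tin and the other things on the worktop where they are.

Things in the scene. Friction and masses are not known exactly. Their poses are not given: they have to be found in the camera images.
- rack: fixed two-tier bench rack; x from its open front to its back, y along the row (to the robot's left), z up; origin on the worktop under the deck's centre. Lower shelf: bare deck 405 mm long, top at z = 12 mm, from x = -57 mm (open front edge) to a back stop with its face at x = 40 mm, upstand to z = 40 mm. The left end is open. A small tin that touches the back stop has its centre at x = 11.5 mm
- row_end (a point): lower right back corner of the lower shelf, where the row begins: deck top, face of the back stop and inner face of the fixed end plate meet here (x = 40, y = -196.5, z = 12 mm in the rack's frame). The end plate is 4 mm thick and reaches 38 mm above the deck, x = -55 to 43 mm
- wire_front (a point): middle of the lower front edge of the wire shelf that roofs over the whole row (x = -18 to 74 mm, underside z = 232 mm, 405 mm long, on two rear uprights; fixed clutter on top, 20 mm high). Its front edge is flush with the front of a row that touches the back stop: a vertical gripper does not fit, one tilted 22 to 45 degrees that comes from the front does
- divider (a joint): sliding divider of the lower shelf, on a rail behind the row: an upright plate across the deck, x = -10 to 36 mm, 3 mm thick, up to 62 mm above the deck. Slides along y against 2 N of friction, stays where it is left. Value in m: its row-side face is at y = 168.5 mm minus the value in the rack's frame; it grows as the divider moves right, toward the end plate. Starts at 0 to 0.025
- divider_face (a point): point on the row-side (right) face of the divider, 30 mm above the deck, x = 13 mm in the rack's frame; the face to push is 3 mm to its left. A 16 mm wide flange points left from the plate's top edge, 59 mm above the deck. Round tins that it slides along can creep some mm forward, off the back stop
- sample_tin_1: small round open sheet-metal sample tin, filled black, 57 mm diameter, 34 mm high, about 0.1 kg; origin at the centre of its underside, z up; stands on the rack's lower shelf near the end plate, a little out of line
- sample_tin_2: small round open sheet-metal sample tin, filled black, 57 mm diameter, 34 mm high, about 0.1 kg; origin at the centre of its underside, z up; stands on the rack's lower shelf, to the left of the other one there, a little out of line
- sample_tin_3: small round open sheet-metal sample tin, filled black, 57 mm diameter, 34 mm high, about 0.1 kg; origin at the centre of its underside, z up; stands on the worktop
- sample_tin_4: small round open sheet-metal sample tin, filled black, 57 mm diameter, 34 mm high, about 0.1 kg; origin at the centre of its underside, z up; stands on the worktop
- large_tin: larger sample tin of the same kind, 71 mm diameter, 45 mm high, on the worktop; it does not belong in the row. Origin at the centre of its underside
- timer: white bench timer, 62 x 68 x 22 mm, left of the rack; bystander, origin at the centre of its underside
- beaker: small glass beaker, 53 mm diameter, 66 mm high; bystander, origin at the centre of its underside
- matchbox: box of matches, 37 x 52 x 14 mm; bystander, origin at the centre of its underside
- spatula: spatula with a dark handle, 22 x 198 x 14 mm, lying along y between rack and robot; bystander, origin at the centre of its underside
There are look-alikes about, which are no part of the job. What is shaped like the sample_tin_4 but pink, purple or red is not meant.

How it is judged:
By the outcome, as a careful person would: the job done as asked, in the order asked, and still so for the second after the job is handed in, with the robot touching nothing.
It also fails if it takes over 72 s, if anything falls off the work surface, if the arm or the gripper's body presses on something with over 40 N, if the wrist force passes 120 N, or if a joint passes its speed limit or range.

## Robot

A 6-joint arm with a two-finger parallel gripper is mounted at the origin on a cart in front of the work surface, level with it; the furniture and walls round the work are solid. World frame = base frame: x ahead of the robot, y to its left, z up, the work surface at z = 0. Lengths are in m, angles in rad, forces in N, time in s.
With the tool pointing down it reaches from about 0.25 to 0.725 m from the base axis. Payload 4 kg.
Tool frame: the origin (TCP) lies between the finger pads; the fingertips stand 8 mm ahead of it and the grasp point (between the pads) lies 11 mm behind it (bot.tip_reach is the distance from the TCP to the fingertips, in m); z points along the fingers, y is the line along which they close (so a half turn about z gives the same grasp; the last joint's range is limited). The gripper opens to 85 mm and grips with 20 to 120 N. Pads are 22 mm wide; open, the fingers measure 114 mm over their backs; the gripper's body (76 mm by 85 mm) begins 54 mm behind the grasp point. The pads swing forward as they close: fully open they stand 13 mm farther back than shut.
Start: joints at [1.333, 0.241, 0.005, 1.335, 0, 1.571], TCP at [0.118, 0.486, 0.239] pointing down, gripper open.
Joint ranges: [-2.72, 2.72], [-1.05, 1.87], [-1.09, 1.28], [-1.99, 2.15], [-1.42, 1.44], [-3.14, 3.14]. Speed limits (rad/s): [2.79, 2.79, 3.14, 3.14, 3.14, 3.14].

## Interface

Orientations are given as a unit quaternion [x, y, z, w].
In Python, from workcell import bot gives the robot as it stands.
- The arm moves only by the tool move_arm, never from a script. Its argument "deltas" is a list of rows, each a list of 7 numbers: the opening, from 0 (shut) to 1 (fully open), then the shift along the tool's x, y, z in mm, then the turn, a rotation vector about the tool's x, y, z in degrees. In form: [[gripper, tx, ty, tz, ax, ay, az], ...]. A call has 1 to 10 rows; each row shifts and turns the commanded pose from where the row before left it, along the tool's axes as they then stand; what a row does not reach is not made up. A row lasts 1/12 s, in which the tool goes at most 41.7 mm and 7.16 degrees, less where a joint would pass 70% of its speed; a pose out of reach is approached as far as the arm can. A call is refused whole if a number of a shift passes 41.7 or a number of a turn 7.16, either way. A call with a gripper value outside its range is refused whole. The fingers move at their own pace and stop on an object; the grip force is fixed at half the most. Time passes only in rows, so rows that do not move let the fingers close. It gives the time, the measured TCP pose, the force, the opening and the grip force at its end, in the units of the state.
- bot.get_obs(): the state, without advancing time (a new reading comes with each control period).
- bot.camera(name): name is "scene" or "top" or "wrist"; returns the picture (420x560x3 uint8, blue, green, red); there is no depth.
- bot.calibration(name): a dict with "K" (3x3 intrinsics, pixels), "position" and "orientation" of the camera in the world. Camera axes: x right, y down, z forward; pixel columns grow to the right and rows downward; lengths in m; the calibration is good to about 2 mm. A picture is of the moment at which its call begins: read the wrist's pose just before it. calibration takes no time and is no camera call; for the wrist camera it gives the pose at the moment of the call.
- bot.job_done(): hands the job in; it is judged then, once.
Trained networks look in the newest picture that a camera, given by its name, has taken for a name from the list of things; names that differ only in an ending like _2 or _b are one class to them, and where a whole thing is asked for, a point or a joint stands for the part that bears it (a point fixed in the world has none). Each returns a list of dicts, best first, with "conf" (0 to 1); they miss things now and then, are a little off and sometimes report something else, mostly with a low value. They report only what shows in the picture. A call takes as long as a camera call. They do not tell look-alikes from the thing itself.
- bot.outline_of(query, camera): "pixels" (420x560 bool, what is visible of it) and "rect" ([left, top, width, height] in pixels, round what is visible of it).
The state is a dict: "clock": time; "joint_pos": joint angles; "joint_vel": joint speeds; "tau": joint torques, N m; "eef_pos": TCP position; "tool_rot": TCP orientation; "ft_force": force on the tool from outside, world axes, zero at the start; "ft_torque": the same for the moment, N m; "grip_width": finger opening in m; "grasp_force": force on a finger pad.
Only numpy, scipy, OpenCV 4.12 (cv2) and the standard library are available. Lean on these libraries where they do the work, as an engineer would, in place of code of your own. Each camera call takes 0.05 s, during which the arm holds its last target. There are 200 camera calls.

## Working session

There is one attempt and no reset: what is moved stays moved. The work goes in short steps, Python scripts to look and compute and a tool call to move; the robot and the scene stay as the last step left them, time stands still between calls to the robot, and variables do not carry over. Pictures are saved under pics/ and viewed, at most 10 in all, crops included, and the job is handed in when it is done.

Besides the shell and the picture viewer there is one more tool, called after "Call:" by a JSON object that holds its "fn" and its "kwargs". move_arm: Moves the arm, as the interface text tells. Its arguments: {"type":"object","properties":{"deltas":{"type":"array","items":{"type":"array","items":{"type":"number"}}}},"required":["deltas"]}

```bash
mkdir -p pics; ls
python3 - <<'E'
from workcell import bot
import cv2,numpy as np
o=bot.get_obs();print(o)
for c in("scene","top"):
    im=bot.camera(c);cv2.imwrite(f"pics/{c}0.png",im);k=bot.calibration(c);print(c,k)
    for q in("sample_tin_1","large_tin","rack","divider","timer","beaker","matchbox","spatula"):
        for d in bot.outline_of(q,c):print(q,round(d["conf"],2),d["rect"])
E
```

```text
pics
{'clock': 0.0, 'joint_pos': array([1.33303805e+00, 2.41406113e-01, 3.72170262e-03, 1.33522227e+00,
       8.74893951e-06, 1.57080720e+00]), 'joint_vel': array([-4.47453042e-04,  1.09974054e-03,  7.36835446e-05,  3.63731707e-04,
       -9.66996168e-04,  4.40458264e-04]), 'tau': array([ 1.72427153e-04, -3.72314072e+01,  2.52410281e+01,  1.69474591e-02,
       -6.69837527e-05,  4.23951263e-06]), 'eef_pos': array([0.11761239, 0.48532667, 0.23841543]), 'tool_rot': array([ 1.18604672e-01,  9.92940994e-01, -1.04721100e-03, -1.29481108e-04]), 'ft_force': array([1.18692954, 0.35007709, 1.10153212]), 'ft_torque': array([-0.0378433 , -0.00579736, -0.04576269]), 'grasp_force': 0.0, 'grip_width': 0.08502369298415369}
scene {'K': array([[411.33061591,   0.        , 278.2216234 ],
       [  0.        , 411.33061591, 207.54576469],
       [  0.        ,   0.        ,   1.        ]]), 'position': array([0.00567228, 0.91801599, 1.57033664]), 'orientation': array([-0.23207705,  0.91098058, -0.33250584,  0.07546182])}
sample_tin_1 0.73 [237.8, 276.6, 19.4, 16.4]
sample_tin_1 0.66 [295.5, 181.9, 10.4, 10.0]
sample_tin_1 0.62 [307.2, 202.9, 11.2, 11.9]
sample_tin_1 0.58 [280.7, 194.7, 5.8, 11.3]
sample_tin_1 0.49 [264.9, 201.3, 14.3, 13.0]
sample_tin_1 0.4 [311.6, 188.5, 12.6, 12.5]
large_tin 0.87 [221.9, 300.2, 18.1, 19.1]
rack 0.85 [224.3, 158.3, 70.3, 99.4]
divider 0.57 [228.2, 229.7, 18.4, 16.2]
timer 0.71 [218.5, 271.9, 13.1, 14.5]
beaker 0.5 [192.4, 314.8, 16.4, 15.0]
beaker 0.38 [312.0, 190.4, 10.1, 12.1]
matchbox 0.61 [212.7, 324.8, 13.1, 18.0]
spatula 0.41 [286.7, 223.5, 20.8, 35.8]
top {'K': array([[511.09780825,   0.        , 272.2279992 ],
       [  0.        , 511.09780825, 209.74254768],
       [  0.        ,   0.        ,   1.        ]]), 'position': array([-0.54579316, -0.46749998,  1.64595178]), 'orientation': array([ 0.75967483, -0.56620437,  0.18937668, -0.25776585])}
```

Run:
```python
import cv2,numpy as np
a=cv2.imread("pics/scene0.png");b=cv2.imread("pics/top0.png")
a2=cv2.resize(a[150:350,180:340],None,fx=3,fy=3,interpolation=cv2.INTER_CUBIC)
b2=cv2.resize(b,(320,240))
c=np.zeros((600,800,3),np.uint8);c[:600,:480]=a2;c[:240,480:]=b2;c[240:480,480:]=cv2.resize(a,(320,240))
cv2.imwrite("pics/v1.png",c)
```

```text
(no output)
```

View pics/v1.png

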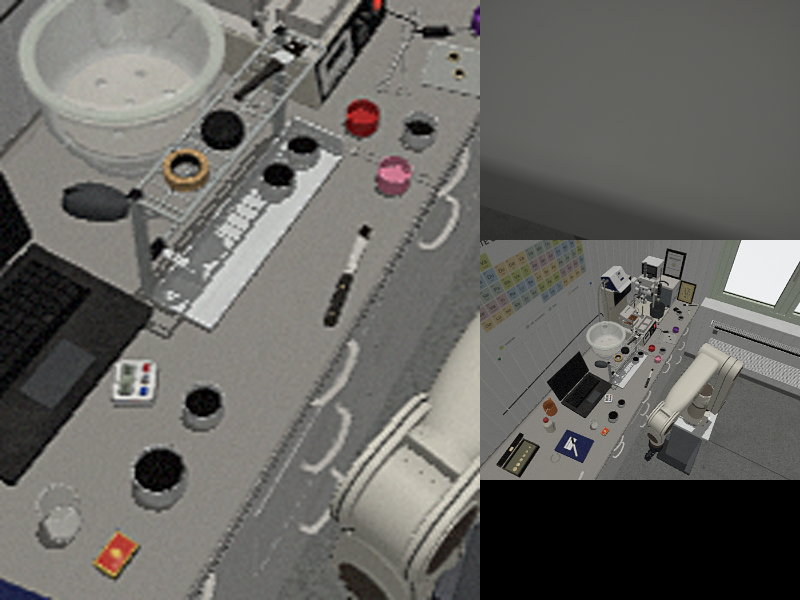

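```bash
cat > h.py <<'E'
from workcell import bot
import cv2,numpy as np
from scipy.spatial.transform import Rotation as R
def ray(cal,px,z):
    K=cal["K"];d=R.from_quat(cal["orientation"]).as_matrix()@np.linalg.inv(K)@np.array([px[0],px[1],1.])
    p=np.array(cal["position"]);return p+d*(z-p[2])/d[2]
def proj(cal,P):
    q=(np.atleast_2d(P)-cal["position"])@R.from_quat(cal["orientation"]).as_matrix()
    q=q@cal["K"].T;return q[:,:2]/q[:,2:]
E
python3 - <<'E'
from h import *
c=bot.calibration("scene")
v=lambda x,y:(180+x/3,150+y/3)
for n,p,z in [("t_near",(203,399),.034),("t_far",(420,124),.034),("big",(159,466),.045),("r1",(303,145),.046),("r2",(278,173),.046),("pink",(394,167),.034),("red",(363,110),.034),("deckFL",(210,328),.012),("deckFR",(343,153),.012),("spatA",(330,320),.01),("spatB",(365,232),.01),("timer",(134,382),.022),("beakerbottom",(60,530),.0),("match",(117,555),.014),("deckBL",(148,300),.012),("wireFL",(178,215),.232),("endplTop",(298,122),.05)]:
    print(n,ray(c,v(*p),z).round(3))
w=bot.calibration("wrist");print(w)
o=bot.get_obs();T=R.from_quat(o["tool_rot"]);print("cam in tool",T.inv().apply(w["position"]-o["eef_pos"]),(T.inv()*R.from_quat(w["orientation"])).as_matrix().round(3))
E
```

```text
t_near [0.506 0.203 0.034]
t_far [ 0.456 -0.421  0.034]
big [0.502 0.324 0.045]
r1 [ 0.601 -0.274  0.046]
r2 [ 0.608 -0.202  0.046]
pink [ 0.454 -0.314  0.034]
red [ 0.554 -0.403  0.034]
deckFL [0.566 0.085 0.012]
deckFR [ 0.548 -0.318  0.012]
spatA [ 0.416 -0.015  0.01 ]
spatB [ 0.443 -0.189  0.01 ]
timer [0.611 0.221 0.022]
beakerbottom [0.583 0.448 0.   ]
match [0.493 0.444 0.014]
deckBL [0.673 0.088 0.012]
wireFL [0.619 0.067 0.232]
endplTop [ 0.631 -0.312  0.05 ]
{'K': array([[320.94642069,   0.        , 277.82915544],
       [  0.        , 320.94642069, 204.27481253],
       [  0.        ,   0.        ,   1.        ]]), 'position': array([0.04325537, 0.50364105, 0.37403991]), 'orientation': array([0.77699631, 0.61087517, 0.09405692, 0.11942174])}
cam in tool [ 0.07660015 -0.00035381 -0.13472857] [[-0.    -0.954 -0.3  ]
 [ 1.    -0.     0.   ]
 [-0.    -0.3    0.954]]
```

```bash
cat >> h.py <<'E'
YAW=np.deg2rad(-2.5)
def ori(tilt,yaw=YAW,roll=0):
    """tool pointing down, leaning so its tip goes forward by tilt deg; y along rack y"""
    c=np.cos(np.deg2rad(tilt));s=np.sin(np.deg2rad(tilt))
    M=np.array([[-c,0,s],[0,1,0],[-s,0,-c]]).T  # placeholder
    x=np.array([-c,0,-s]);z=np.array([s,0,-c]);y=np.cross(z,x)
    return R.from_euler("z",yaw)*R.from_matrix(np.c_[x,y,z])
def plan(pts,start=None,v=36,w=6.5):
    """pts: list of (xyz m, Rotation, grip, [v]) -> prints rows"""
    o=bot.get_obs() if start is None else None
    p,q=(np.array(o["eef_pos"])*1e3,R.from_quat(o["tool_rot"])) if start is None else (np.array(start[0])*1e3,start[1])
    rows=[]
    for t in pts:
        P=np.array(t[0])*1e3;Q=t[1];vv=t[3] if len(t)>3 else v
        n=int(max(np.ceil(np.linalg.norm(P-p)/vv),np.ceil(np.degrees((q.inv()*Q).magnitude())/w),1))
        for k in range(n):
            a=1/(n-k);d=q.inv().apply((P-p)*a).round(1);r=(np.degrees((q.inv()*Q).as_rotvec())*a).round(1)
            rows.append([t[2],*(d+0.0).tolist(),*(r+0.0).tolist()]);p=p+q.apply(d);q=q*R.from_rotvec(np.radians(r))
    for i in range(0,len(rows),10):print(str(rows[i:i+10]).replace(" ",""))
E
sed -i '/placeholder/d' h.py
python3 - <<'E'
from h import *
print(bot.tip_reach,ori(0).as_quat())
plan([((.38,-.03,.30),ori(30),1)])
E
```

```text
0.008 [0.02181489 0.99976203 0.         0.        ]
[[1,-22.1,-25.9,-3.6,-0.2,-1.8,-0.6],[1,-22.0,-26.1,-3.0,-0.2,-1.8,-0.6],[1,-21.8,-26.3,-2.4,-0.2,-1.8,-0.6],[1,-21.6,-26.5,-1.8,-0.2,-1.7,-0.6],[1,-21.3,-26.7,-1.2,-0.2,-1.8,-0.7],[1,-21.0,-27.0,-0.7,-0.2,-1.7,-0.6],[1,-20.8,-27.2,-0.1,-0.2,-1.8,-0.7],[1,-20.4,-27.5,0.4,-0.2,-1.7,-0.7],[1,-20.1,-27.7,0.9,-0.1,-1.8,-0.6],[1,-19.7,-27.9,1.5,-0.2,-1.7,-0.7]]
[[1,-19.3,-28.2,2.0,-0.1,-1.8,-0.6],[1,-19.0,-28.4,2.5,-0.2,-1.7,-0.7],[1,-18.6,-28.6,3.0,-0.2,-1.8,-0.6],[1,-18.1,-28.8,3.5,-0.1,-1.7,-0.7],[1,-17.7,-29.0,3.9,-0.2,-1.8,-0.6],[1,-17.3,-29.3,4.4,-0.1,-1.7,-0.7],[1,-16.7,-29.4,4.9,-0.2,-1.8,-0.6]]
```

Call:
{"fn": "move_arm", "kwargs": {"deltas": [[1,-22,-26,-3.6,-0.2,-1.8,-0.6],[1,-22,-26,-3,-0.2,-1.8,-0.6],[1,-22,-26,-2.4,-0.2,-1.8,-0.6],[1,-21.5,-26.5,-1.8,-0.2,-1.7,-0.6],[1,-21,-26.7,-1.2,-0.2,-1.8,-0.7],[1,-21,-27,-0.7,-0.2,-1.7,-0.6],[1,-21,-27,0,-0.2,-1.8,-0.7],[1,-20.4,-27.5,0.4,-0.2,-1.7,-0.7],[1,-20,-27.7,1,-0.1,-1.8,-0.6],[1,-20,-28,1.5,-0.2,-1.7,-0.7]]}}

```text
clock: 1.73
eef_pos: [0.2724, 0.1815, 0.2753]
tool_rot: [0.061, 0.986, -0.002, 0.155]
ft_force: [1.0, -0.3, 0.3]
grip_width: 0.0854
grasp_force: 0.0
```

Call:
{"fn": "move_arm", "kwargs": {"deltas": [[1,-19,-28,2,-0.1,-1.8,-0.6],[1,-19,-28.4,2.5,-0.2,-1.7,-0.7],[1,-18.6,-28.6,3,-0.2,-1.8,-0.6],[1,-18,-29,3.5,-0.1,-1.7,-0.7],[1,-18,-29,4,-0.2,-1.8,-0.6],[1,-17,-29,4.4,-0.1,-1.7,-0.7],[1,-17,-29.4,5,-0.2,-1.8,-0.6],[1,0,0,0,0,0,0],[1,0,0,0,0,0,0]]}}

```text
clock: 2.48
eef_pos: [0.3798, -0.0322, 0.2997]
tool_rot: [0.025, 0.966, -0.006, 0.259]
ft_force: [-0.2, 0.7, 0.4]
grip_width: 0.0853
grasp_force: 0.0
```

Run:
```python
from h import *
im=bot.camera("wrist");cal=bot.calibration("wrist");cv2.imwrite("pics/w1.png",im);np.savez("w1.npz",**cal)
o=bot.get_obs();print(o["eef_pos"],R.from_quat(o["tool_rot"]).as_matrix().round(3),cal["position"])
for q in("sample_tin_1","large_tin","divider","timer","beaker","spatula"):
    for d in bot.outline_of(q,"wrist"):print(q,round(d["conf"],2),d["rect"])
# predicted rack corners
cv2.imwrite("pics/w1b.png",cv2.resize(im,(800,600)))
```

```text
[ 0.37970497 -0.03042601  0.29946613] [[-0.865  0.048  0.499]
 [ 0.042  0.999 -0.023]
 [-0.499  0.001 -0.866]] [ 0.24619167 -0.02456406  0.3777815 ]
sample_tin_1 0.9 [159.8, 180.8, 41.9, 38.7]
sample_tin_1 0.89 [108.1, 179.3, 41.6, 41.1]
sample_tin_1 0.68 [13.2, 153.4, 52.2, 45.5]
sample_tin_1 0.62 [26.2, 86.2, 65.9, 53.5]
sample_tin_1 0.53 [0.0, 103.9, 10.1, 33.8]
large_tin 0.86 [521.3, 94.6, 38.7, 64.0]
large_tin 0.7 [33.4, 164.7, 350.6, 199.3]
divider 0.85 [323.2, 189.0, 18.6, 72.8]
timer 0.57 [416.4, 164.2, 48.3, 39.9]
timer 0.15 [144.3, 64.4, 158.5, 43.1]
beaker 0.48 [106.3, 180.7, 43.8, 40.2]
spatula 0.86 [144.4, 61.5, 155.3, 47.0]
```

View pics/w1b.png

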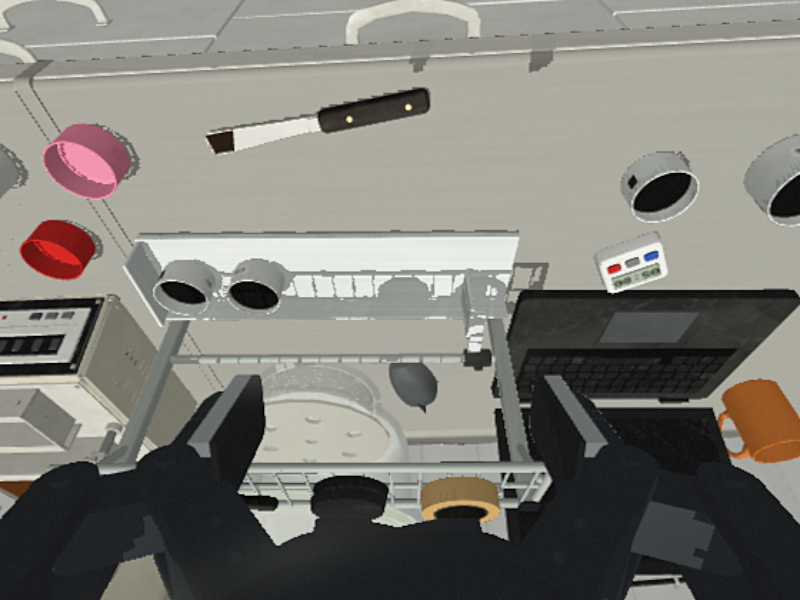

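Run:
```python
from h import *
im=cv2.imread("pics/w1.png");cal=dict(np.load("w1.npz"))
a=cv2.resize(im[150:280,75:235],None,fx=5,fy=5,interpolation=cv2.INTER_CUBIC)[:325]
b=cv2.resize(im[155:265,230:390],None,fx=5,fy=5,interpolation=cv2.INTER_CUBIC)[:275]
cv2.imwrite("pics/v3.png",np.r_[a,b])
for p,z in [((94.5,165),.012),((362.6,163),.012)]:print(ray(cal,p,z).round(4))
```

```text
[ 0.5446 -0.311   0.012 ]
[0.5604 0.0865 0.012 ]
```

View pics/v3.png

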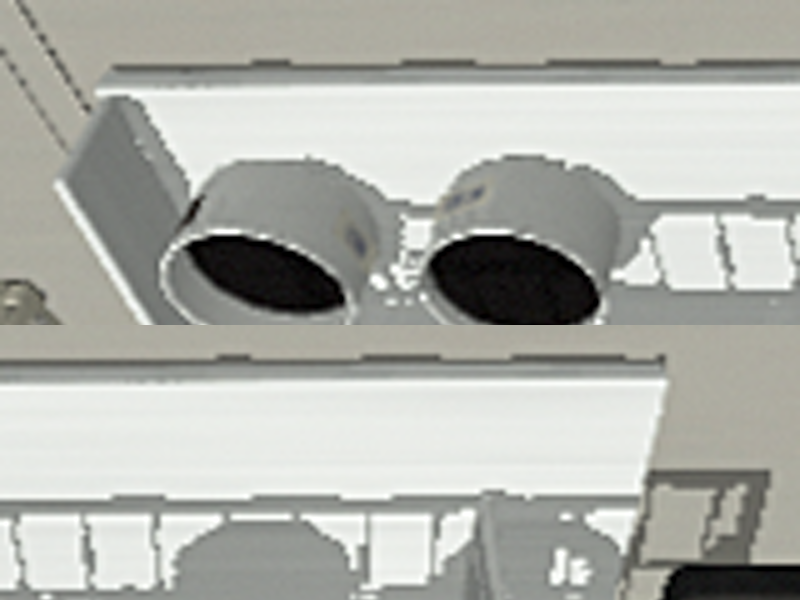

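```bash
cat >> h.py <<'E'
from scipy.optimize import least_squares
TH=np.linspace(0,2*np.pi,72)
def cyl(p,z0,d=.057,h=.034):
    c=np.c_[p[0]+d/2*np.cos(TH),p[1]+d/2*np.sin(TH)]
    return np.r_[np.c_[c,np.full(72,z0)],np.c_[c,np.full(72,z0+h)]]
def fit_tin(cal,mask,z0,p0,d=.057,h=.034):
    n,lab,st,_=cv2.connectedComponentsWithStats(mask.astype(np.uint8));k=1+np.argmax(st[1:,4])
    ys,xs=np.nonzero(lab==k);pts=np.c_[xs,ys].astype(float)
    dirs=np.c_[np.cos(TH[::3]),np.sin(TH[::3])]
    up=(pts@dirs.T).max(0)+.25*0+.3
    f=lambda p:(proj(cal,cyl(p,z0,d,h))@dirs.T).max(0)-up
    r=least_squares(f,p0,x_scale=.01,loss="soft_l1");return r.x,np.sqrt(np.mean(r.fun**2))
def rack2w(P,rk):
    P=np.atleast_2d(P);c,s=np.cos(rk[2]),np.sin(rk[2])
    return np.c_[rk[0]+c*P[:,0]-s*P[:,1],rk[1]+s*P[:,0]+c*P[:,1],P[:,2]]
def w2rack(p,rk):
    c,s=np.cos(rk[2]),np.sin(rk[2]);d=np.array(p)[:2]-rk[:2];return np.array([c*d[0]+s*d[1],-s*d[0]+c*d[1]])
E
python3 - <<'E'
from h import *
cal=dict(np.load("w1.npz"))
P=np.array([[-.057,-.2025,.012],[-.057,.2025,.012],[-.055,-.2005,.05]]);U=np.array([[94,168],[363.4,165.7],[86.4,186.4]])
r=least_squares(lambda q:(proj(cal,rack2w(P,q))-U).ravel(),[.614,-.117,-.043],x_scale=[.01,.01,.01])
print("rack",r.x,r.fun.round(2));rk=r.x;np.save("rk.npy",rk)
for d in bot.outline_of("sample_tin_1","wrist"):
    l,t,w,h=d["rect"];c=(l+w/2,t+h/2)
    z0=.012 if 100<l<230 and t>170 else 0.
    p,e=fit_tin(cal,d["pixels"],z0,ray(cal,c,z0+.017)[:2]);print(round(d["conf"],2),c,p.round(4),round(e,2),"rack",w2rack(p,rk).round(4))
for d in bot.outline_of("divider","wrist")[:1]:
    ys,xs=np.nonzero(d["pixels"]);print("divider",d["rect"])
for v in(0,.0125,.025):
    y=.1685-v;print(v,proj(cal,rack2w([[-.01,y,.074],[.036,y,.074],[-.01,y,.012],[-.01,y+.019,.071]],rk)).round(1).tolist())
E
```

```text
rack [ 0.6153693  -0.11462404 -0.03859573] [-0.12  0.15  0.96  0.23 -0.81  0.43]
0.9 (180.75, 200.15) [ 0.6107 -0.1993] 0.46 rack [-0.0014 -0.0848]
0.89 (128.9, 199.85000000000002) [ 0.6069 -0.2776] 0.67 rack [-0.0022 -0.1632]
0.68 (39.3, 176.15) [ 0.5564 -0.3978] 0.76 rack [-0.048  -0.2852]
0.62 (59.150000000000006, 112.95) [ 0.4546 -0.3089] 0.82 rack [-0.1531 -0.2003]
0.53 (5.05, 120.80000000000001) [ 0.4768 -0.3938] 19.44 rack [-0.1277 -0.2843]
divider [323.2, 189.0, 18.6, 72.8]
0 [[342.9, 218.2], [338.8, 237.0], [337.5, 188.5], [355.5, 216.6]]
0.0125 [[334.4, 218.3], [330.9, 237.1], [329.7, 188.6], [347.0, 216.6]]
0.025 [[325.9, 218.3], [322.9, 237.1], [321.9, 188.7], [338.6, 216.7]]
```

```bash
cat >> h.py <<'E'
import os
if os.path.exists("rk.npy"):
    rk=np.load("rk.npy");YAW=rk[2]
W=lambda x,y,z:rack2w([[x/1e3,y/1e3,z/1e3]],rk)[0]
def where():
    o=bot.get_obs();p=o["eef_pos"];return np.r_[w2rack(p,rk)*1e3,p[2]*1e3].round(1)
E
python3 - <<'E'
from h import *
Q=ori(30,YAW);print(where())
plan([(W(-80,-163,90),Q,0),(W(-70,-163,32),Q,0),(W(-50,-163,32),Q,0,10)])
E
```

```text
[-238.3   77.6  299.7]
[[0,-3.3,-24.1,26.1,0.0,0.0,0.0],[0,-3.3,-24.0,26.1,0.0,0.0,0.0],[0,-3.2,-24.1,26.1,0.0,0.0,0.0],[0,-3.3,-24.0,26.1,0.0,0.0,0.0],[0,-3.2,-24.1,26.1,0.0,0.0,0.0],[0,-3.3,-24.0,26.0,0.0,0.0,0.0],[0,-3.2,-24.1,26.1,0.0,0.0,0.0],[0,-3.3,-24.0,26.0,0.0,0.0,0.0],[0,-3.2,-24.1,26.1,0.0,0.0,0.0],[0,-3.3,-24.0,26.0,0.0,0.0,-0.1]]
[[0,10.2,0.0,27.6,0.0,0.0,0.0],[0,10.2,0.0,27.6,0.0,0.0,0.0],[0,-5.8,0.0,3.3,0.0,0.0,0.0],[0,-5.8,0.0,3.4,0.0,0.0,0.0],[0,-5.8,-0.1,3.3,0.0,0.0,0.0]]
```

Call:
{"fn": "move_arm", "kwargs": {"deltas": [[0,-3.3,-24,26,0,0,0],[0,-3.3,-24,26,0,0,0],[0,-3.3,-24,26,0,0,0],[0,-3.3,-24,26,0,0,0],[0,-3.2,-24,26,0,0,0],[0,-3.3,-24,26,0,0,0],[0,-3.2,-24,26,0,0,0],[0,-3.3,-24,26,0,0,0],[0,-3.2,-24,26,0,0,0],[0,-3.3,-24,26,0,0,0]]}}

```text
clock: 3.77
eef_pos: [0.5291, -0.2762, 0.0892]
tool_rot: [0.02, 0.966, -0.005, 0.259]
ft_force: [0.9, 0.5, 0.5]
grip_width: -0.0
grasp_force: 0.0
```

Call:
{"fn": "move_arm", "kwargs": {"deltas": [[0,10.2,0,27.6,0,0,0],[0,10.2,0,27.6,0,0,0],[0,-5.8,0,3.3,0,0,0],[0,-5.8,0,3.3,0,0,0],[0,-5.8,0,3.3,0,0,0],[0,0,0,0,0,0,0],[0,0,0,0,0,0,0]]}}

```text
clock: 4.35
eef_pos: [0.5601, -0.2775, 0.0358]
tool_rot: [0.02, 0.965, -0.006, 0.261]
ft_force: [0.1, 0.2, -0.2]
grip_width: 0.0001
grasp_force: 0.0
```

Run:
```python
from h import *
o=bot.get_obs();print(where(),o["ft_force"],o["grip_width"])
im=bot.camera("wrist");cv2.imwrite("pics/w2.png",im);cv2.imwrite("pics/v4.png",cv2.resize(im[100:400,50:500],None,fx=1.7,fy=1.7))
```

```text
[ -48.9 -164.9   35.8] [ 0.0792193   0.24589766 -0.1885202 ] 7.831709540487525e-05
```

View pics/v4.png

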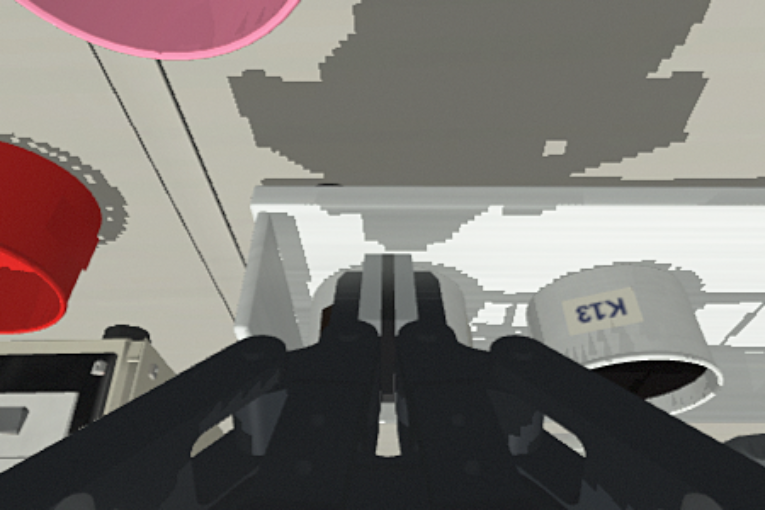

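Call:
{"fn": "move_arm", "kwargs": {"deltas": [[0,1.5,0,2.6,0,0,0],[0,-2.6,0,1.5,0,0,0],[0,-2.6,0,1.5,0,0,0],[0,-2.6,0,1.5,0,0,0],[0,-2.6,0,1.5,0,0,0],[0,0,0,0,0,0,0]]}}

```text
clock: 4.9
eef_pos: [0.5706, -0.2777, 0.03]
tool_rot: [0.021, 0.966, -0.005, 0.259]
ft_force: [-1.0, -0.8, 0.0]
grip_width: 0.0002
grasp_force: 0.0
```

Call:
{"fn": "move_arm", "kwargs": {"deltas": [[0,-1.7,0,1,0,0,0],[0,-1.7,0,1,0,0,0],[0,0,0,0,0,0,0]]}}

```text
clock: 5.15
eef_pos: [0.5742, -0.2777, 0.0298]
tool_rot: [0.021, 0.966, -0.005, 0.259]
ft_force: [0.2, 1.0, -0.6]
grip_width: -0.0
grasp_force: 0.1
```

Run:
```python
from h import *
o=bot.get_obs();print(where(),o["ft_force"])
```

```text
[ -34.8 -164.6   29.8] [ 0.16783823  0.96325074 -0.57909551]
```

Call:
{"fn": "move_arm", "kwargs": {"deltas": [[0,-1.7,0,1,0,0,0],[0,-1.7,0,1,0,0,0],[0,0,0,0,0,0,0]]}}

```text
clock: 5.4
eef_pos: [0.5783, -0.2779, 0.0298]
tool_rot: [0.021, 0.966, -0.005, 0.259]
ft_force: [-0.1, -0.1, 1.0]
grip_width: -0.0
grasp_force: 0.2
```

Call:
{"fn": "move_arm", "kwargs": {"deltas": [[0,-0.9,0,0.5,0,0,0],[0,-0.9,0,0.5,0,0,0],[0,0,0,0,0,0,0]]}}

```text
clock: 5.65
eef_pos: [0.5794, -0.2779, 0.0296]
tool_rot: [0.021, 0.966, -0.005, 0.258]
ft_force: [-4.6, 0.5, 3.2]
grip_width: -0.0001
grasp_force: 1.9
```

Call:
{"fn": "move_arm", "kwargs": {"deltas": [[0,8.7,0,-5,0,0,0],[0,8.7,0,-5,0,0,0],[0,0,26.6,0,0,0,0],[0,0,26.6,0,0,0,0],[0,0,26.6,0,0,0,0],[0,-4.3,0,2.5,0,0,0],[0,-2.6,0,1.5,0,0,0],[0,-2.6,0,1.5,0,0,0],[0,-2.6,0,1.5,0,0,0],[0,-1.7,0,1,0,0,0]]}}

```text
clock: 6.48
eef_pos: [0.5796, -0.1992, 0.0299]
tool_rot: [0.022, 0.966, -0.006, 0.259]
ft_force: [-1.8, -0.7, -0.4]
grip_width: -0.0
grasp_force: 0.3
```

Call:
{"fn": "move_arm", "kwargs": {"deltas": [[0,-1.7,0,1,0,0,0],[0,-0.9,0,0.5,0,0,0],[0,0,0,0,0,0,0]]}}

```text
clock: 6.73
eef_pos: [0.5823, -0.1987, 0.0296]
tool_rot: [0.021, 0.966, -0.005, 0.259]
ft_force: [-0.2, -1.0, -0.4]
grip_width: 0.0002
grasp_force: 0.2
```

Run:
```python
from h import *
o=bot.get_obs();print(where(),o["ft_force"])
```

```text
[-29.8 -85.3  29.6] [-0.21750736 -1.04198167 -0.39714693]
```

Call:
{"fn": "move_arm", "kwargs": {"deltas": [[0,-0.9,0,0.5,0,0,0],[0,0,0,0,0,0,0]]}}

```text
clock: 6.9
eef_pos: [0.5826, -0.1986, 0.0295]
tool_rot: [0.022, 0.966, -0.005, 0.258]
ft_force: [-3.6, -1.6, 0.9]
grip_width: 0.0002
grasp_force: 1.7
```

Call:
{"fn": "move_arm", "kwargs": {"deltas": [[0,-0.9,0,0.5,0,0,0],[0,0,0,0,0,0,0]]}}

```text
clock: 7.07
eef_pos: [0.5829, -0.1986, 0.0294]
tool_rot: [0.022, 0.966, -0.006, 0.258]
ft_force: [-7.1, -1.1, 4.2]
grip_width: -0.0003
grasp_force: 3.6
```

Call:
{"fn": "move_arm", "kwargs": {"deltas": [[0,8.7,0,-5,0,0,0],[0,8.7,0,-5,0,0,0],[0,0,31,0,0,0,0],[0,0,31,0,0,0,0],[0,-13,0,7.5,0,0,0],[0,-13,0,7.5,0,0,0],[0,-13,0,7.5,0,0,0],[0,-9,0,5,0,0,0],[0,0,0,0,0,0,0]]}}

```text
clock: 7.82
eef_pos: [0.6246, -0.1378, 0.0314]
tool_rot: [0.02, 0.965, -0.005, 0.261]
ft_force: [0.5, -0.1, -0.3]
grip_width: -0.0001
grasp_force: 0.0
```

Call:
{"fn": "move_arm", "kwargs": {"deltas": [[0,0,-6,0,0,0,0],[0,0,-6,0,0,0,0],[0,0,-4,0,0,0,0],[0,0,-4,0,0,0,0],[0,0,-4,0,0,0,0],[0,0,-4,0,0,0,0],[0,0,-4,0,0,0,0],[0,0,0,0,0,0,0]]}}

```text
clock: 8.48
eef_pos: [0.6207, -0.1708, 0.03]
tool_rot: [0.022, 0.966, -0.006, 0.259]
ft_force: [0.0, 0.5, 0.0]
grip_width: -0.0001
grasp_force: 0.0
```

Run:
```python
from h import *
o=bot.get_obs();print(where(),o["ft_force"])
im=bot.camera("wrist");cv2.imwrite("pics/w3.png",im);cv2.imwrite("pics/v5.png",cv2.resize(im[100:400,50:500],None,fx=1.7,fy=1.7))
```

```text
[  7.5 -55.9  30. ] [0.03000699 0.46920177 0.0273842 ]
```

View pics/v5.png

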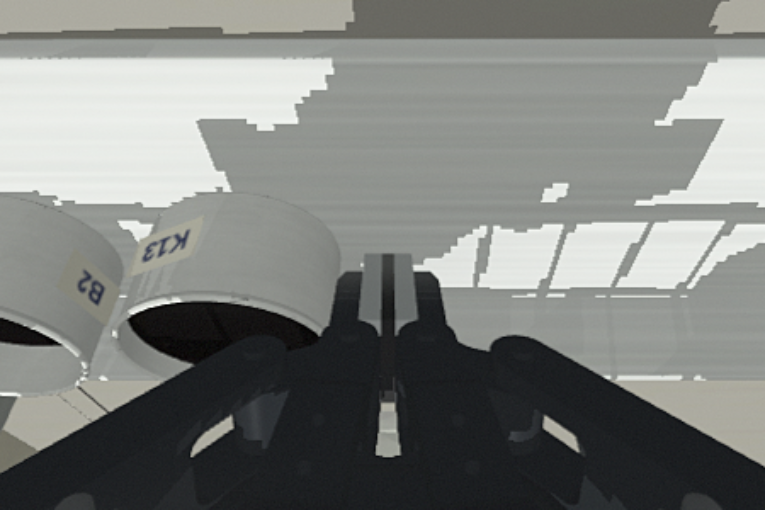

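Call:
{"fn": "move_arm", "kwargs": {"deltas": [[0,0,-3,0,0,0,0],[0,0,-3,0,0,0,0],[0,0,-2,0,0,0,0],[0,0,0,0,0,0,0]]}}

```text
clock: 8.87
eef_pos: [0.6205, -0.1782, 0.03]
tool_rot: [0.021, 0.966, -0.005, 0.259]
ft_force: [-1.2, -0.3, 0.8]
grip_width: 0.0
grasp_force: 0.2
```

Call:
{"fn": "move_arm", "kwargs": {"deltas": [[0,0,-1.5,0,0,0,0],[0,0,-1.5,0,0,0,0],[0,0,0,0,0,0,0]]}}

```text
clock: 9.12
eef_pos: [0.6204, -0.181, 0.03]
tool_rot: [0.021, 0.966, -0.005, 0.259]
ft_force: [-0.8, 1.3, -0.6]
grip_width: -0.0001
grasp_force: 0.4
```

Run:
```python
from h import *
o=bot.get_obs();print(where(),o["ft_force"])
```

```text
[  7.6 -66.2  30. ] [-0.81575362  1.29267038 -0.58770371]
```

Call:
{"fn": "move_arm", "kwargs": {"deltas": [[0,0,-1,0,0,0,0],[0,0,-1,0,0,0,0],[0,0,0,0,0,0,0]]}}

```text
clock: 9.37
eef_pos: [0.6203, -0.1826, 0.03]
tool_rot: [0.021, 0.966, -0.005, 0.259]
ft_force: [-0.9, 1.8, 1.5]
grip_width: -0.0001
grasp_force: 1.1
```

Call:
{"fn": "move_arm", "kwargs": {"deltas": [[0,0,-1,0,0,0,0],[0,0,0,0,0,0,0]]}}

```text
clock: 9.53
eef_pos: [0.6202, -0.1837, 0.03]
tool_rot: [0.021, 0.966, -0.005, 0.259]
ft_force: [-0.2, 3.1, 0.7]
grip_width: 0.0001
grasp_force: 1.2
```

Call:
{"fn": "move_arm", "kwargs": {"deltas": [[0,0,-1,0,0,0,0],[0,0,0,0,0,0,0]]}}

```text
clock: 9.7
eef_pos: [0.6202, -0.1848, 0.03]
tool_rot: [0.021, 0.966, -0.005, 0.259]
ft_force: [0.2, 2.9, 1.3]
grip_width: -0.0
grasp_force: 1.3
```

Call:
{"fn": "move_arm", "kwargs": {"deltas": [[0,0,-1,0,0,0,0],[0,0,0,0,0,0,0]]}}

```text
clock: 9.87
eef_pos: [0.6201, -0.1858, 0.03]
tool_rot: [0.021, 0.966, -0.005, 0.259]
ft_force: [-1.9, 1.9, 1.5]
grip_width: 0.0
grasp_force: 1.4
```

Run:
```python
from h import *
o=bot.get_obs();print(where(),o["ft_force"])
im=bot.camera("wrist");cal=bot.calibration("wrist")
for d in bot.outline_of("sample_tin_1","wrist"):
    l,t,w,h=d["rect"];c=(l+w/2,t+h/2);z0=.012
    p,e=fit_tin(cal,d["pixels"],z0,ray(cal,c,z0+.017)[:2]);print(round(d["conf"],2),d["rect"],round(e,2),"rack",w2rack(p,rk).round(4))
im=cv2.resize(im,None,fx=1.4,fy=1.4);cv2.imwrite("pics/v6.png",im[100:400,:600])
```

```text
[  7.5 -71.   30. ] [-1.89673947  1.87912476  1.54569874]
0.9 [118.0, 213.8, 134.5, 108.9] 8.93 rack [ 0.0121 -0.1145]
```

View pics/v6.png

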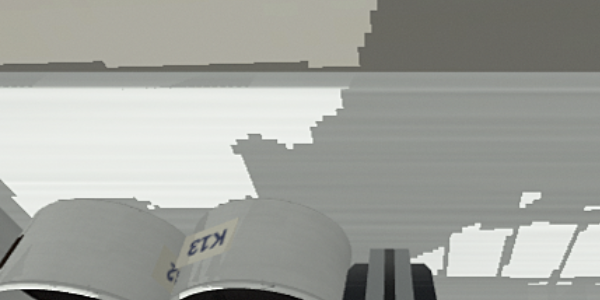

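Call:
{"fn": "move_arm", "kwargs": {"deltas": [[0,0,-1,0,0,0,0],[0,0,0,0,0,0,0]]}}

```text
clock: 10.13
eef_pos: [0.6201, -0.1868, 0.03]
tool_rot: [0.021, 0.966, -0.005, 0.259]
ft_force: [-0.6, 3.7, 1.0]
grip_width: 0.0002
grasp_force: 1.5
```

Call:
{"fn": "move_arm", "kwargs": {"deltas": [[0,0,-1,0,0,0,0],[0,0,0,0,0,0,0]]}}

```text
clock: 10.3
eef_pos: [0.62, -0.1878, 0.03]
tool_rot: [0.021, 0.966, -0.005, 0.259]
ft_force: [-0.9, 2.8, 2.1]
grip_width: 0.0001
grasp_force: 1.7
```

Call:
{"fn": "move_arm", "kwargs": {"deltas": [[0,0,-1,0,0,0,0],[0,0,0,0,0,0,0]]}}

```text
clock: 10.47
eef_pos: [0.62, -0.188, 0.03]
tool_rot: [0.021, 0.966, -0.004, 0.259]
ft_force: [-1.4, 5.7, 1.5]
grip_width: -0.0001
grasp_force: 2.7
```

Run:
```python
from h import *
Q=ori(30,YAW);o=bot.get_obs();print(where())
p=o["eef_pos"]+Q.apply([0,.004,0])
plan([(p,Q,0),(p+Q.apply([0,0,-.12]),Q,0,40),([.376,.2,.2],Q,1,38)])
```

```text
[  7.5 -73.2  30. ]
[[0,0.0,4.0,0.0,0.0,0.0,-0.2],[0,0.0,0.0,-40.0,0.0,0.0,0.0],[0,0.0,0.0,-40.0,0.0,0.0,0.0],[0,0.0,0.0,-40.0,0.0,0.0,0.0],[1,11.6,31.2,-13.0,0.0,0.0,0.0],[1,11.6,31.2,-13.1,0.0,0.0,0.0],[1,11.6,31.2,-13.0,0.0,0.0,0.0],[1,11.6,31.2,-13.1,0.0,0.0,0.0],[1,11.6,31.2,-13.0,0.0,0.0,0.0],[1,11.6,31.2,-13.1,0.0,0.0,0.0]]
[[1,11.6,31.2,-13.0,0.0,0.0,0.0],[1,11.6,31.2,-13.1,0.0,0.0,0.0],[1,11.6,31.2,-13.0,0.0,0.0,0.0],[1,11.6,31.2,-13.1,0.0,0.0,0.0],[1,11.7,31.1,-13.0,0.0,0.0,0.0],[1,11.6,31.2,-13.1,0.0,0.0,0.0]]
```

Call:
{"fn": "move_arm", "kwargs": {"deltas": [[0,0,4,0,0,0,0],[0,0,0,-40,0,0,0],[0,0,0,-40,0,0,0],[0,0,0,-40,0,0,0],[1,12,31,-13,0,0,0],[1,12,31,-13,0,0,0],[1,12,31,-13,0,0,0],[1,12,31,-13,0,0,0],[1,12,31,-13,0,0,0],[1,12,31,-13,0,0,0]]}}

```text
clock: 11.3
eef_pos: [0.4664, 0.0078, 0.1664]
tool_rot: [0.022, 0.965, -0.006, 0.26]
ft_force: [0.5, 0.7, -0.2]
grip_width: 0.072
grasp_force: 0.0
```

Call:
{"fn": "move_arm", "kwargs": {"deltas": [[1,12,31,-13,0,0,0],[1,11,31,-13,0,0,0],[1,12,31,-13,0,0,0],[1,11,31,-13,0,0,0],[1,11,31,-13,0,0,0],[1,11,31,-13,0,0,0],[1,0,0,0,0,0,0],[1,0,0,0,0,0,0]]}}

```text
clock: 11.97
eef_pos: [0.3773, 0.2003, 0.2003]
tool_rot: [0.019, 0.965, -0.004, 0.26]
ft_force: [0.1, 0.7, -0.7]
grip_width: 0.0857
grasp_force: 0.0
```

```bash
cat >> h.py <<'E'
def tins(z0=0.,cam="wrist"):
    im=bot.camera(cam);cal=bot.calibration(cam);out=[]
    for d in bot.outline_of("sample_tin_1",cam):
        l,t,w,h=d["rect"];c=(l+w/2,t+h/2)
        p,e=fit_tin(cal,d["pixels"],z0,ray(cal,c,z0+.017)[:2])
        m=im[int(c[1])-8:int(c[1])+8,int(c[0])-8:int(c[0])+8].reshape(-1,3).mean(0) if len(im) else 0
        print(round(d["conf"],2),d["rect"],"err",round(e,2),"w",p.round(4),"rack",(w2rack(p,rk)*1e3).round(1),"bgr",m.round())
    return im
E
python3 - <<'E'
from h import *
o=bot.get_obs();print(o["eef_pos"],where(),o["grip_width"]);im=tins();cv2.imwrite("pics/w7.png",im)
E
```

```text
[0.37730575 0.20030852 0.20027816] [-250.   305.5  200.3] 0.08565943020996607
0.58 [264.1, 162.4, 45.7, 58.8] err 0.39 w [0.5076 0.2011] rack [-119.8  311.3] bgr [42. 43. 45.]
0.51 [3.9, 247.6, 9.6, 28.9] err 14.81 w [ 0.6555 -0.2306] rack [  44.6 -114.4] bgr [133. 137. 134.]
```

Run:
```python
from h import *
Q=ori(30,YAW);p=np.array([.5146,.2008,.013])
plan([(p+Q.apply([0,0,-.06]),Q,1,38),(p,Q,1,20)])
```

```text
[[1,-5.0,1.9,33.9,0.0,0.0,-0.1],[1,-5.1,1.8,33.9,0.0,0.0,0.0],[1,-5.0,1.9,34.0,-0.1,0.0,-0.1],[1,-5.1,1.8,33.9,0.0,0.0,0.0],[1,-5.0,1.8,34.0,-0.1,0.1,-0.1],[1,0.0,0.0,20.0,0.0,0.0,0.0],[1,0.0,0.0,20.0,0.0,0.0,0.0],[1,-0.1,-0.1,20.0,0.0,0.0,0.0]]
```

Call:
{"fn": "move_arm", "kwargs": {"deltas": [[1,-5,1.8,34,0,0,0],[1,-5,1.8,34,0,0,0],[1,-5,1.8,34,0,0,0],[1,-5,1.8,34,0,0,0],[1,-5,1.8,34,0,0,0],[1,0,0,20,0,0,0],[1,0,0,20,0,0,0],[1,0,0,20,0,0,0],[1,0,0,0,0,0,0],[1,0,0,0,0,0,0]]}}

```text
clock: 12.9
eef_pos: [0.5141, 0.1979, 0.0112]
tool_rot: [0.023, 0.966, -0.007, 0.258]
ft_force: [-0.8, -0.6, -0.7]
grip_width: 0.0855
grasp_force: 0.0
```

Call:
{"fn": "move_arm", "kwargs": {"deltas": [[0.6,0,0,0,0,0,0],[0,0,0,0,0,0,0],[0,0,0,0,0,0,0],[0,0,0,0,0,0,0],[0,0,0,0,0,0,0]]}}

```text
clock: 13.32
eef_pos: [0.515, 0.2016, 0.0146]
tool_rot: [0.021, 0.965, -0.005, 0.261]
ft_force: [-3.8, -2.1, 7.3]
grip_width: 0.0544
grasp_force: 63.1
```

Run:
```python
from h import *
o=bot.get_obs();print(o["eef_pos"],o["ft_force"],o["grip_width"],o["grasp_force"])
im=bot.camera("wrist");cv2.imwrite("pics/v8.png",im[100:400,100:460])
```

```text
[0.51497951 0.20160942 0.01464836] [-3.835246   -2.14427092  7.33395381] 0.054381425897853414 63.0570094299037
```

View pics/v8.png

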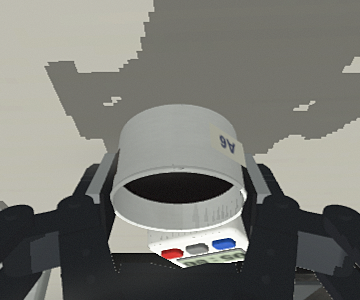

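Run:
```python
from h import *
Q=ori(30,YAW);o=bot.get_obs();p=o["eef_pos"];e=W(5,-28,31)
plan([(p+[0,0,.03],Q,0,15),(e+Q.apply([0,0,-.11]),Q,0,36),(e,Q,0,28)])
```

```text
[[0,-7.5,0.0,-13.0,0.0,0.1,-0.1],[0,-7.6,0.0,-12.9,0.0,0.1,-0.2],[0,-9.5,-34.0,-3.9,0.0,0.0,0.0],[0,-9.5,-34.0,-3.9,0.0,0.0,0.0],[0,-9.5,-34.0,-3.9,0.0,0.0,0.0],[0,-9.5,-34.0,-3.9,0.0,0.0,0.0],[0,-9.5,-34.0,-3.9,0.0,0.0,0.0],[0,-9.5,-34.0,-3.9,0.0,0.0,0.0],[0,-9.5,-34.0,-3.9,0.0,0.0,0.0],[0,-9.5,-34.0,-4.0,0.0,0.0,0.0]]
[[0,-9.4,-34.1,-3.9,0.0,0.0,0.0],[0,-9.5,-34.0,-4.0,0.0,0.0,0.0],[0,0.0,0.0,27.5,0.0,0.0,0.0],[0,0.0,0.0,27.5,0.0,0.0,0.0],[0,0.0,0.0,27.5,0.0,0.0,0.0],[0,0.0,0.1,27.5,0.0,0.0,0.0]]
```

Call:
{"fn": "move_arm", "kwargs": {"deltas": [[0,-7.5,0,-13,0,0,0],[0,-7.5,0,-13,0,0,0],[0,-5,-17,-2,0,0,0],[0,-9.5,-34,-4,0,0,0],[0,-9.5,-34,-4,0,0,0],[0,-9.5,-34,-4,0,0,0],[0,-9.5,-34,-4,0,0,0],[0,-9.5,-34,-4,0,0,0],[0,-9.5,-34,-4,0,0,0],[0,-9.5,-34,-4,0,0,0]]}}

```text
clock: 14.2
eef_pos: [0.5493, -0.057, 0.1051]
tool_rot: [0.021, 0.966, -0.005, 0.259]
ft_force: [0.8, 0.3, -1.1]
grip_width: 0.0536
grasp_force: 63.9
```

Call:
{"fn": "move_arm", "kwargs": {"deltas": [[0,-9.5,-34,-4,0,0,0],[0,-9.5,-34,-4,0,0,0],[0,-5,-17,-2,0,0,0],[0,0,0,0,0,0,0],[0,0,0,0,0,0,0]]}}

```text
clock: 14.62
eef_pos: [0.5619, -0.1422, 0.1254]
tool_rot: [0.022, 0.966, -0.006, 0.259]
ft_force: [-0.3, -0.7, -0.7]
grip_width: 0.0544
grasp_force: 63.9
```

Run:
```python
from h import *
Q=ori(30,YAW);o=bot.get_obs();print(where(),o["ft_force"],o["grip_width"],o["grasp_force"])
im=tins(.012);tz=where()[2]/1e3-.0146;cal=bot.calibration("wrist")
for d in bot.outline_of("sample_tin_1","wrist"):
    l,t,w,h=d["rect"]
    if 150<l+w/2<400:
        for h0 in(tz-.004,tz,tz+.004):
            r=fit_tin(cal,d["pixels"],h0,ray(cal,(l+w/2,t+h/2),h0+.017)[:2]);print(h0,r,w2rack(r[0],rk))
plan([(W(5,-28,31),Q,0,28)])
cv2.imwrite("pics/v9.png",im[100:400,0:560])
```

```text
[-52.4 -29.6 125.4] [-0.29026308 -0.71365518 -0.67635092] 0.05438579426039635 63.94073655246757
0.9 [56.5, 169.8, 81.2, 76.2] err 2.57 w [ 0.6189 -0.2866] rack [  10.2 -171.7] bgr [66. 67. 67.]
0.81 [134.3, 171.0, 78.4, 75.8] err 1.47 w [ 0.6213 -0.23  ] rack [  10.4 -115. ] bgr [50. 52. 52.]
0.63 [212.8, 201.9, 134.9, 130.6] err 41.38 w [ 0.6618 -0.1425] rack [ 47.5 -26.1] bgr [117. 121. 119.]
0.1056 (array([ 0.54224337, -0.18252122]), np.float64(46.0805007761198)) [-0.07045158 -0.07066826]
0.1096 (array([ 0.53891301, -0.18061158]), np.float64(49.85906220360358)) [-0.07385314 -0.06888855]
0.1136 (array([ 0.53558543, -0.1786675 ]), np.float64(53.95999285261771)) [-0.07725326 -0.06707432]
0.1056 (array([ 0.56087475, -0.14074781]), np.float64(2.1246132011602925)) [-0.05344595 -0.02820705]
0.1096 (array([ 0.55636802, -0.14054373]), np.float64(1.9429629291085089)) [-0.0579572  -0.02817702]
0.1136 (array([ 0.55245719, -0.1400423 ]), np.float64(5.4554896052041295)) [-0.06188447 -0.02782687]
[[0,-1.0,-0.1,27.4,0.0,0.0,-0.1],[0,-1.0,-0.2,27.4,0.0,0.0,0.0],[0,-1.1,-0.1,27.4,0.0,0.0,-0.1],[0,-1.0,-0.2,27.5,0.0,-0.1,0.0]]
```

View pics/v9.png

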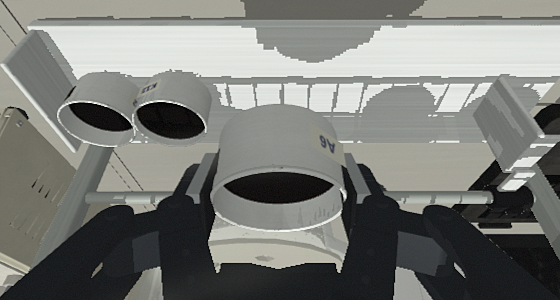

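Call:
{"fn": "move_arm", "kwargs": {"deltas": [[0,-1,0,27.5,0,0,0],[0,-1,0,27.5,0,0,0],[0,-1,0,27.5,0,0,0],[0,-1,0,18,0,0,0],[0,0,0,9.5,0,0,0],[0,-5,0,3,0,0,0],[0,0,0,0,0,0,0],[0,0,0,0,0,0,0]]}}

```text
clock: 15.43
eef_pos: [0.6271, -0.1436, 0.0325]
tool_rot: [0.021, 0.965, -0.005, 0.26]
ft_force: [0.2, -0.4, -0.6]
grip_width: 0.0534
grasp_force: 63.9
```

Run:
```python
from h import *
rk[:2]=rack2w([[-.001,-.003,0]],rk)[0,:2];np.save("rk.npy",rk)
o=bot.get_obs();print(where(),o["ft_force"],o["grip_width"])
```

```text
[ 13.8 -25.5  32.5] [ 0.15600705 -0.39717885 -0.55419013] 0.053429768324391294
```

Call:
{"fn": "move_arm", "kwargs": {"deltas": [[0,1,0,1.7,0,0,0],[0,1,0,1.7,0,0,0],[0,0,0,0,0,0,0]]}}

```text
clock: 15.68
eef_pos: [0.626, -0.1441, 0.028]
tool_rot: [0.021, 0.966, -0.005, 0.259]
ft_force: [-1.0, -0.2, -1.8]
grip_width: 0.0543
grasp_force: 63.9
```

Call:
{"fn": "move_arm", "kwargs": {"deltas": [[0,0.5,0,0.9,0,0,0],[0,0,0,0,0,0,0]]}}

```text
clock: 15.85
eef_pos: [0.6263, -0.1442, 0.0268]
tool_rot: [0.021, 0.966, -0.005, 0.259]
ft_force: [-0.6, -0.2, -0.1]
grip_width: 0.0539
grasp_force: 64.1
```

Call:
{"fn": "move_arm", "kwargs": {"deltas": [[0,0.5,0,0.9,0,0,0],[0,0,0,0,0,0,0]]}}

```text
clock: 16.02
eef_pos: [0.6267, -0.1443, 0.0267]
tool_rot: [0.021, 0.965, -0.005, 0.26]
ft_force: [-4.4, 0.4, 6.0]
grip_width: 0.0541
grasp_force: 64.8
```

Call:
{"fn": "move_arm", "kwargs": {"deltas": [[0,-1.2,0,-0.4,0,0,0],[0,-0.9,0,0.5,0,0,0],[0,0,0,0,0,0,0]]}}

```text
clock: 16.27
eef_pos: [0.6286, -0.1443, 0.0268]
tool_rot: [0.021, 0.966, -0.005, 0.259]
ft_force: [-1.8, -0.2, 2.5]
grip_width: 0.0541
grasp_force: 64.3
```

Call:
{"fn": "move_arm", "kwargs": {"deltas": [[0,-0.9,0,0.5,0,0,0],[0,0,0,0,0,0,0]]}}

```text
clock: 16.43
eef_pos: [0.6296, -0.1443, 0.0267]
tool_rot: [0.021, 0.966, -0.005, 0.259]
ft_force: [-1.9, -0.1, 3.4]
grip_width: 0.054
grasp_force: 64.5
```

Call:
{"fn": "move_arm", "kwargs": {"deltas": [[0,-0.9,0,0.5,0,0,0],[0,0,0,0,0,0,0]]}}

```text
clock: 16.6
eef_pos: [0.6305, -0.1444, 0.0267]
tool_rot: [0.021, 0.966, -0.005, 0.259]
ft_force: [-2.4, -0.5, 3.6]
grip_width: 0.0542
grasp_force: 64.5
```

Call:
{"fn": "move_arm", "kwargs": {"deltas": [[0,-1.1,0,0.2,0,0,0],[0,0,0,0,0,0,0]]}}

```text
clock: 16.77
eef_pos: [0.6315, -0.1443, 0.0267]
tool_rot: [0.021, 0.966, -0.005, 0.259]
ft_force: [-2.1, -0.2, 2.4]
grip_width: 0.054
grasp_force: 64.3
```

Call:
{"fn": "move_arm", "kwargs": {"deltas": [[0,-1.1,0,0.2,0,0,0],[0,0,0,0,0,0,0]]}}

```text
clock: 16.93
eef_pos: [0.6317, -0.1442, 0.0267]
tool_rot: [0.021, 0.966, -0.005, 0.258]
ft_force: [-4.1, 0.4, 2.6]
grip_width: 0.0542
grasp_force: 64.5
```

Call:
{"fn": "move_arm", "kwargs": {"deltas": [[0,-0.9,0,0.5,0,0,0],[0,0,0,0,0,0,0]]}}

```text
clock: 17.1
eef_pos: [0.6318, -0.1443, 0.0267]
tool_rot: [0.021, 0.966, -0.005, 0.258]
ft_force: [-8.4, -0.0, 8.0]
grip_width: 0.0542
grasp_force: 65.2
```

Run:
```python
from h import *
Q=ori(30,YAW);o=bot.get_obs();p=o["eef_pos"]
p2=p+Q.apply([0,0,-.12]);plan([(p2,Q,.8,40),([.335,-.41,.2],Q,1,38)])
```

```text
[[0.8,0.1,-0.1,-30.0,0.0,0.0,-0.1],[0.8,0.1,0.0,-30.0,0.0,0.0,-0.1],[0.8,0.0,-0.1,-30.0,-0.1,-0.1,-0.1],[0.8,0.0,0.0,-30.0,0.0,0.0,0.0],[1,16.1,-27.7,-17.3,0.0,0.0,0.0],[1,16.2,-27.7,-17.3,0.0,0.0,0.0],[1,16.1,-27.7,-17.3,0.0,0.0,0.0],[1,16.2,-27.7,-17.3,0.0,0.0,0.0],[1,16.1,-27.7,-17.3,0.0,0.0,0.0],[1,16.2,-27.7,-17.3,0.0,0.0,0.0]]
[[1,16.1,-27.7,-17.3,0.0,0.0,0.0],[1,16.2,-27.7,-17.4,0.0,0.0,0.0],[1,16.1,-27.7,-17.3,0.0,0.0,0.0],[1,16.2,-27.7,-17.4,0.0,0.0,0.0]]
```

Call:
{"fn": "move_arm", "kwargs": {"deltas": [[0.8,0.9,0,-0.5,0,0,0],[0.8,0,0,0,0,0,0],[0.8,0,0,0,0,0,0],[0.8,0,0,0,0,0,0]]}}

```text
clock: 17.43
eef_pos: [0.6329, -0.1443, 0.0272]
tool_rot: [0.021, 0.966, -0.005, 0.259]
ft_force: [0.3, 0.3, 0.0]
grip_width: 0.0683
grasp_force: 0.0
```

Call:
{"fn": "move_arm", "kwargs": {"deltas": [[0.8,0,0,-20,0,0,0],[0.8,0,0,-30,0,0,0],[0.8,0,0,-35,0,0,0],[0.8,0,0,-35,0,0,0],[1,16,-28,-17,0,0,0],[1,16,-28,-17,0,0,0],[1,16,-28,-17,0,0,0],[1,16,-28,-17,0,0,0],[1,16,-28,-17,0,0,0],[1,16,-28,-17,0,0,0]]}}

```text
clock: 18.27
eef_pos: [0.4301, -0.3048, 0.172]
tool_rot: [0.021, 0.966, -0.006, 0.259]
ft_force: [0.7, -0.7, -0.4]
grip_width: 0.0855
grasp_force: 0.0
```

Call:
{"fn": "move_arm", "kwargs": {"deltas": [[1,16,-27,-17,0,0,0],[1,16,-27,-18,0,0,0],[1,16,-27,-18,0,0,0],[1,16,-27,-18,0,0,0],[1,0,0,0,0,0,0],[1,0,0,0,0,0,0],[1,0,0,0,0,0,0]]}}

```text
clock: 18.85
eef_pos: [0.3354, -0.4077, 0.2003]
tool_rot: [0.022, 0.966, -0.005, 0.259]
ft_force: [-1.1, 0.6, 0.3]
grip_width: 0.0854
grasp_force: 0.0
```

Run:
```python
from h import *
o=bot.get_obs();print(o["eef_pos"],where(),o["grip_width"]);im=tins();cv2.imwrite("pics/w10.png",im)
```

```text
[ 0.3354365  -0.40767098  0.20025952] [-267.4 -300.6  200.3] 0.08539132026563682
0.92 [386.5, 248.5, 46.1, 37.8] err 3.82 w [ 0.6397 -0.2199] rack [  29.4 -101.2] bgr [103. 106. 105.]
0.87 [269.7, 214.1, 43.5, 46.9] err 0.54 w [ 0.5556 -0.3986] rack [ -47.8 -283. ] bgr [ 44.  48. 177.]
0.85 [347.7, 247.1, 39.2, 40.1] err 3.98 w [ 0.639  -0.2827] rack [  31.1 -164.1] bgr [95. 98. 97.]
0.77 [0.0, 173.7, 45.8, 52.1] err 7.88 w [ 0.4636 -0.7235] rack [-127.2 -611.3] bgr [108.  41.  84.]
0.76 [341.1, 154.0, 59.4, 54.7] err 1.14 w [ 0.4549 -0.3091] rack [-151.8 -197.5] bgr [169. 142. 236.]
0.72 [443.3, 246.0, 49.8, 43.2] err 0.6 w [ 0.6466 -0.1301] rack [ 32.8 -11.3] bgr [106. 110. 108.]
0.67 [242.1, 159.2, 52.0, 58.3] err 0.68 w [ 0.4591 -0.4211] rack [-143.3 -309.2] bgr [28. 29. 31.]
```

Run:
```python
from h import *
Q=ori(30,YAW);p=np.array([.4661,-.4211,.016])
plan([(p+Q.apply([0,0,-.06]),Q,1,38),(p,Q,1,20)])
```

```text
[[1,-4.2,-1.9,32.9,0.0,0.0,0.0],[1,-4.2,-1.9,32.9,0.0,0.0,-0.1],[1,-4.2,-1.9,32.9,0.0,0.0,0.0],[1,-4.2,-1.9,32.9,0.0,0.0,-0.1],[1,-4.2,-2.0,33.0,0.0,0.0,0.0],[1,0.0,0.0,20.0,0.0,0.0,0.0],[1,0.0,0.0,20.0,0.0,0.0,0.0],[1,0.0,0.0,20.0,0.0,0.0,0.0]]
```

Call:
{"fn": "move_arm", "kwargs": {"deltas": [[1,-4.2,-2,33,0,0,0],[1,-4.2,-2,33,0,0,0],[1,-4.2,-2,33,0,0,0],[1,-4.2,-2,33,0,0,0],[1,-4.2,-2,33,0,0,0],[1,0,0,20,0,0,0],[1,0,0,20,0,0,0],[1,0,0,20,0,0,0],[1,0,0,0,0,0,0],[1,0,0,0,0,0,0]]}}

```text
clock: 19.78
eef_pos: [0.4662, -0.4206, 0.0148]
tool_rot: [0.02, 0.966, -0.003, 0.258]
ft_force: [0.2, -0.5, 0.5]
grip_width: 0.0855
grasp_force: 0.0
```

Call:
{"fn": "move_arm", "kwargs": {"deltas": [[0.6,0,0,0,0,0,0],[0,0,0,0,0,0,0],[0,0,0,0,0,0,0],[0,0,0,0,0,0,0],[0,0,0,0,0,0,0]]}}

```text
clock: 20.2
eef_pos: [0.4661, -0.4242, 0.0183]
tool_rot: [0.021, 0.965, -0.006, 0.26]
ft_force: [-3.1, 1.8, 6.3]
grip_width: 0.0551
grasp_force: 63.9
```

Run:
```python
from h import *
Q=ori(30,YAW);o=bot.get_obs();p=o["eef_pos"];print(p,o["ft_force"],o["grip_width"],o["grasp_force"])
zt=p[2]*1e3+12+5;e=W(9,54,zt)
print(zt);plan([(p+[0,0,.06],Q,0,20),(W(-90,-120,170),Q,0,36),(e+Q.apply([0,0,-.11]),Q,0,36),(e,Q,0,28)])
```

```text
[ 0.46607972 -0.42420375  0.01829525] [-3.14097108  1.76253965  6.25935857] 0.05508985217645745 63.919246875011595
35.29525433945332
[[0,-10.0,0.0,-17.3,-0.1,0.1,-0.1],[0,-10.0,0.0,-17.3,0.0,0.0,-0.1],[0,-10.1,0.0,-17.3,-0.1,0.1,0.0],[0,-12.2,27.4,-8.1,0.0,0.0,0.0],[0,-12.2,27.5,-8.0,0.0,0.0,0.0],[0,-12.3,27.4,-8.1,0.0,0.0,0.0],[0,-12.2,27.5,-8.0,0.0,0.0,0.0],[0,-12.3,27.4,-8.1,0.0,0.0,0.0],[0,-12.2,27.5,-8.0,0.0,0.0,0.0],[0,-12.3,27.4,-8.1,0.0,0.0,0.0]]
[[0,-3.0,29.0,9.4,0.0,0.0,0.0],[0,-3.1,29.0,9.4,0.0,0.0,0.0],[0,-3.0,29.0,9.3,0.0,0.0,0.0],[0,-3.1,29.0,9.4,0.0,0.0,0.0],[0,-3.0,29.0,9.3,0.0,0.0,0.0],[0,-3.1,29.1,9.4,0.0,0.0,0.0],[0,0.0,0.0,27.5,0.0,0.0,0.0],[0,0.0,0.0,27.5,0.0,0.0,0.0],[0,0.0,0.0,27.5,0.0,0.0,0.0],[0,0.0,-0.1,27.5,0.0,0.0,0.0]]
```

Call:
{"fn": "move_arm", "kwargs": {"deltas": [[0,-10,0,-17.3,0,0,0],[0,-10,0,-17.3,0,0,0],[0,-10,0,-17.3,0,0,0],[0,-6,14,-4,0,0,0],[0,-12.2,27.5,-8,0,0,0],[0,-12.2,27.5,-8,0,0,0],[0,-12.2,27.5,-8,0,0,0],[0,-12.2,27.5,-8,0,0,0],[0,-12.2,27.5,-8,0,0,0],[0,-12.2,27.5,-8,0,0,0]]}}

```text
clock: 21.03
eef_pos: [0.5153, -0.2442, 0.1609]
tool_rot: [0.021, 0.966, -0.005, 0.258]
ft_force: [0.9, -0.5, 0.1]
grip_width: 0.0548
grasp_force: 63.8
```

Call:
{"fn": "move_arm", "kwargs": {"deltas": [[0,-6,14,-4,0,0,0],[0,-3,29,9.4,0,0,0],[0,-3,29,9.4,0,0,0],[0,-3,29,9.4,0,0,0],[0,-3,29,9.4,0,0,0],[0,-3,29,9.4,0,0,0],[0,-2,20,6,0,0,0],[0,-1,9,3,0,0,0],[0,0,0,0,0,0,0],[0,0,0,0,0,0,0]]}}

```text
clock: 21.87
eef_pos: [0.5704, -0.0603, 0.1278]
tool_rot: [0.021, 0.966, -0.005, 0.258]
ft_force: [-0.2, 0.3, -1.0]
grip_width: 0.055
grasp_force: 63.8
```

Run:
```python
from h import *
Q=ori(30,YAW);o=bot.get_obs();print(where(),o["ft_force"],o["grip_width"],o["grasp_force"])
im=tins(.012);cv2.imwrite("pics/v11.png",im[100:400,0:560])
plan([(W(9,54,35.3),Q,0,28)])
```

```text
[-46.1  55.5 127.8] [-0.19597699  0.25527348 -0.98530972] 0.054998620295603866 63.783621329348534
0.91 [139.8, 163.0, 75.0, 81.3] err 1.11 w [ 0.6267 -0.1462] rack [ 13.6 -28.1] bgr [32. 32. 33.]
0.79 [0.0, 165.0, 33.2, 74.4] err 17.78 w [ 0.6234 -0.2814] rack [  15.5 -163.3] bgr [127. 132. 130.]
0.69 [21.6, 163.1, 96.7, 76.4] err 0.8 w [ 0.6223 -0.2327] rack [  12.5 -114.7] bgr [70. 72. 72.]
0.56 [209.0, 191.8, 137.1, 135.0] err 40.68 w [ 0.6642 -0.0634] rack [47.8 56.1] bgr [106. 109. 108.]
0.28 [2.9, 116.7, 486.9, 260.4] err 210.03 w [ 0.5581 -0.1976] rack [-53.  -82.1] bgr [137. 142. 139.]
[[0,-0.2,0.0,27.0,0.0,0.0,-0.1],[0,-0.2,0.0,27.0,-0.1,0.0,-0.1],[0,-0.2,0.0,27.0,0.0,0.0,-0.1],[0,-0.2,0.0,26.9,-0.1,0.0,0.0]]
```

View pics/v11.png

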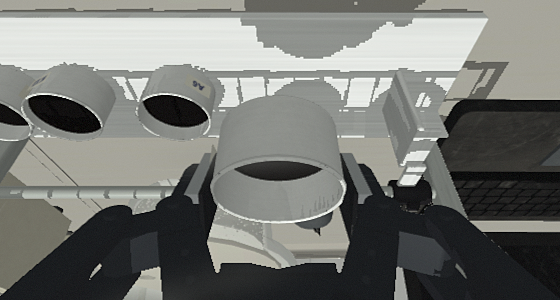

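Call:
{"fn": "move_arm", "kwargs": {"deltas": [[0,0,0,27,0,0,0],[0,0,0,27,0,0,0],[0,0,0,27,0,0,0],[0,0,0,18,0,0,0],[0,0,0,9,0,0,0],[0,0,0,0,0,0,0],[0,0,0,0,0,0,0]]}}

```text
clock: 22.55
eef_pos: [0.6247, -0.0639, 0.0346]
tool_rot: [0.022, 0.966, -0.005, 0.259]
ft_force: [-0.8, 0.1, -0.6]
grip_width: 0.0552
grasp_force: 63.8
```

Call:
{"fn": "move_arm", "kwargs": {"deltas": [[0,1,0,1.7,0,0,0],[0,1,0,1.7,0,0,0],[0,0,0,0,0,0,0]]}}

```text
clock: 22.8
eef_pos: [0.6249, -0.0631, 0.0316]
tool_rot: [0.021, 0.966, -0.005, 0.259]
ft_force: [0.1, 0.5, -0.9]
grip_width: 0.0549
grasp_force: 63.8
```

Run:
```python
from h import *
o=bot.get_obs();print(where(),o["ft_force"],o["grip_width"])
```

```text
[ 8.6 54.9 31.6] [ 0.07234726  0.46614893 -0.93813625] 0.05490901844592503
```

Call:
{"fn": "move_arm", "kwargs": {"deltas": [[0,-1.7,0,1,0,0,0],[0,-1.7,0,1,0,0,0],[0,-1.7,0,1,0,0,0],[0,-1.2,0,1.8,0,0,0],[0,0,0,0,0,0,0]]}}

```text
clock: 23.22
eef_pos: [0.6337, -0.0632, 0.0303]
tool_rot: [0.021, 0.965, -0.005, 0.26]
ft_force: [-0.8, 0.6, 0.9]
grip_width: 0.0551
grasp_force: 64.0
```

Call:
{"fn": "move_arm", "kwargs": {"deltas": [[0,-0.9,0,0.5,0,0,0],[0,0,0,0,0,0,0]]}}

```text
clock: 23.38
eef_pos: [0.6342, -0.0633, 0.0303]
tool_rot: [0.021, 0.966, -0.005, 0.259]
ft_force: [-2.9, -0.3, 4.5]
grip_width: 0.055
grasp_force: 64.3
```

Call:
{"fn": "move_arm", "kwargs": {"deltas": [[0,-0.9,0,0.5,0,0,0],[0,0,0,0,0,0,0]]}}

```text
clock: 23.55
eef_pos: [0.635, -0.0633, 0.0303]
tool_rot: [0.021, 0.966, -0.005, 0.259]
ft_force: [-3.0, 0.6, 5.9]
grip_width: 0.0551
grasp_force: 64.5
```

Run:
```python
from h import *
o=bot.get_obs();print(where(),o["ft_force"],o["grip_width"])
```

```text
[18.7 55.  30.3] [-2.96641996  0.59130408  5.90512847] 0.05510140741931878
```

Advance a bit more until it seats.

Call:
{"fn": "move_arm", "kwargs": {"deltas": [[0,-1.2,0,0,0,0,0],[0,0,0,0,0,0,0]]}}

```text
clock: 23.72
eef_pos: [0.636, -0.0634, 0.0303]
tool_rot: [0.021, 0.966, -0.005, 0.259]
ft_force: [-0.8, -0.2, 1.8]
grip_width: 0.055
grasp_force: 64.0
```

Call:
{"fn": "move_arm", "kwargs": {"deltas": [[0,-1.1,0,0.2,0,0,0],[0,0,0,0,0,0,0]]}}

```text
clock: 23.88
eef_pos: [0.6368, -0.0634, 0.0303]
tool_rot: [0.021, 0.966, -0.005, 0.259]
ft_force: [-0.4, 0.8, 0.7]
grip_width: 0.0551
grasp_force: 63.9
```

Call:
{"fn": "move_arm", "kwargs": {"deltas": [[0,-1.1,0,0.2,0,0,0],[0,0,0,0,0,0,0]]}}

```text
clock: 24.05
eef_pos: [0.6369, -0.0634, 0.0303]
tool_rot: [0.021, 0.966, -0.005, 0.258]
ft_force: [-4.3, 0.2, 1.9]
grip_width: 0.0552
grasp_force: 64.2
```

Call:
{"fn": "move_arm", "kwargs": {"deltas": [[0.8,0.9,0,-0.5,0,0,0],[0.8,0,0,0,0,0,0],[0.8,0,0,0,0,0,0],[0.8,0,0,0,0,0,0],[0.8,0,0,-20,0,0,0],[0.8,0,0,-30,0,0,0],[0.8,0,0,-35,0,0,0],[0.8,0,0,-35,0,0,0],[0,0,0,0,0,0,0],[0,0,0,0,0,0,0]]}}

```text
clock: 24.88
eef_pos: [0.5784, -0.0611, 0.1382]
tool_rot: [0.021, 0.965, -0.006, 0.262]
ft_force: [-0.1, 0.0, -0.1]
grip_width: 0.0452
grasp_force: 0.0
```

Run:
```python
from h import *
Q=ori(30,YAW);o=bot.get_obs();print(where(),o["ft_force"]);e=W(14,200,52)
im=tins(.012);cv2.imwrite("pics/w12.png",im)
cal=bot.calibration("wrist")
for d in bot.outline_of("divider","wrist")[:2]:print(d["conf"],d["rect"])
for v in(0,.0125,.025):
    y=.1685-v;print(v,proj(cal,rack2w([[-.01,y,.012],[-.01,y,.071],[-.01,y+.019,.071],[.036,y+.019,.071]],rk)).round(1).tolist())
plan([(e+Q.apply([0,0,-.09]),Q,0,36),(e,Q,0,30)])
```

```text
[-38.1  55.  138.2] [-0.07693019  0.00207974 -0.14318183]
0.85 [240.5, 145.6, 74.7, 80.2] err 0.71 w [ 0.6262 -0.0635] rack [ 9.8 54.5] bgr [16. 16. 18.]
0.83 [23.8, 145.1, 93.2, 77.2] err 1.24 w [ 0.619  -0.2292] rack [   9.  -111.3] bgr [65. 67. 67.]
0.71 [1.5, 148.1, 32.8, 75.8] err 17.22 w [ 0.6201 -0.2777] rack [  12.1 -159.8] bgr [124. 128. 126.]
0.59 [138.1, 146.1, 76.0, 80.3] err 1.41 w [ 0.6234 -0.1439] rack [ 10.2 -26. ] bgr [15. 15. 17.]
0.7 [384.0, 151.3, 55.8, 142.4]
0 [[420.7, 155.9], [447.1, 211.7], [475.4, 211.6], [448.9, 250.5]]
0.0125 [[404.9, 156.0], [428.5, 211.8], [456.8, 211.7], [432.8, 250.6]]
0.025 [[389.2, 156.1], [409.9, 211.9], [438.2, 211.8], [416.7, 250.7]]
[[0,-1.0,29.0,1.5,0.0,0.0,-0.1],[0,-1.1,28.9,1.5,0.0,0.0,0.0],[0,-1.0,29.0,1.5,0.0,0.0,-0.1],[0,-1.1,28.9,1.5,0.0,0.0,0.0],[0,-1.1,29.0,1.5,-0.1,-0.1,-0.1],[0,0.0,0.0,30.0,0.0,0.0,0.0],[0,0.0,0.0,30.0,0.0,0.0,0.0],[0,0.0,0.0,30.0,0.0,0.0,0.0]]
```

View pics/w12.png

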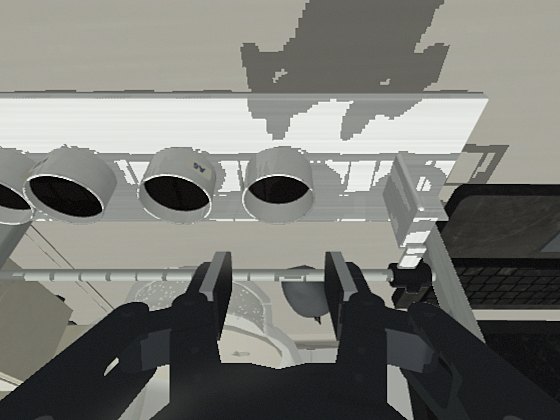

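Call:
{"fn": "move_arm", "kwargs": {"deltas": [[0,-1,27,1.5,0,0,0],[0,-1,27,1.5,0,0,0],[0,-1,27,1.5,0,0,0],[0,-1,27,1.5,0,0,0],[0,-1,27,1.5,0,0,0],[0,0,0,0,0,0,0],[0,0,0,30,0,0,0],[0,0,0,30,0,0,0],[0,0,0,30,0,0,0],[0,0,0,0,0,0,0]]}}

```text
clock: 25.87
eef_pos: [0.636, 0.0712, 0.0463]
tool_rot: [0.021, 0.966, -0.006, 0.256]
ft_force: [0.6, -0.5, 1.2]
grip_width: -0.0
grasp_force: 0.0
```

Call:
{"fn": "move_arm", "kwargs": {"deltas": [[0,0,0,0,0,0,0],[0,0,-4,0,0,0,0],[0,0,-4,0,0,0,0],[0,0,-3,0,0,0,0],[0,0,-3,0,0,0,0],[0,0,-3,0,0,0,0],[0,0,0,0,0,0,0]]}}

```text
clock: 26.45
eef_pos: [0.635, 0.0542, 0.054]
tool_rot: [0.021, 0.966, -0.005, 0.259]
ft_force: [0.6, 0.9, -0.4]
grip_width: 0.0
grasp_force: 0.3
```

Run:
```python
from h import *
o=bot.get_obs();print(where(),o["ft_force"])
```

```text
[ 14.1 172.5  54. ] [ 0.58616587  0.88026136 -0.41550181]
```

Call:
{"fn": "move_arm", "kwargs": {"deltas": [[0,0,-4,0,0,0,0],[0,0,-4,0,0,0,0],[0,0,-4,0,0,0,0],[0,0,-4,0,0,0,0],[0,0,-4,0,0,0,0],[0,0,-4,0,0,0,0],[0,0,-4,0,0,0,0],[0,0,-4,0,0,0,0],[0,0,-4,0,0,0,0],[0,0,-4,0,0,0,0]]}}

```text
clock: 27.28
eef_pos: [0.6337, 0.0143, 0.0533]
tool_rot: [0.021, 0.966, -0.005, 0.259]
ft_force: [0.1, 1.2, 2.1]
grip_width: -0.0001
grasp_force: 1.1
```

Call:
{"fn": "move_arm", "kwargs": {"deltas": [[0,0,-3,0,0,0,0],[0,0,-3,0,0,0,0],[0,0,-3,0,0,0,0],[0,0,-2,0,0,0,0],[0,0,-2,0,0,0,0],[0,0,-2,0,0,0,0],[0,0,-2,0,0,0,0],[0,0,-2,0,0,0,0],[0,0,-2,0,0,0,0],[0,0,-2,0,0,0,0]]}}

```text
clock: 28.12
eef_pos: [0.6326, -0.0082, 0.0532]
tool_rot: [0.021, 0.966, -0.005, 0.259]
ft_force: [1.9, 2.5, 1.0]
grip_width: 0.0003
grasp_force: 1.3
```

Run:
```python
from h import *
o=bot.get_obs();print(where(),o["ft_force"])
im=bot.camera("wrist");cv2.imwrite("pics/v13.png",im[60:400])
```

```text
[ 14.1 110.   53.2] [1.86369564 2.47822729 0.99157698]
```

View pics/v13.png

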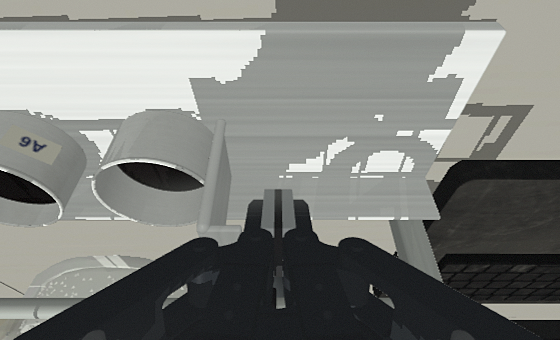

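Call:
{"fn": "move_arm", "kwargs": {"deltas": [[0,0,-2,0,0,0,0],[0,0,-2,0,0,0,0],[0,0,-2,0,0,0,0],[0,0,-2,0,0,0,0],[0,0,-2,0,0,0,0],[0,0,-2,0,0,0,0],[0,0,-2,0,0,0,0],[0,0,-2,0,0,0,0],[0,0,-2,0,0,0,0],[0,0,-2,0,0,0,0]]}}

```text
clock: 29.0
eef_pos: [0.6315, -0.0284, 0.0531]
tool_rot: [0.021, 0.966, -0.005, 0.259]
ft_force: [1.7, 2.5, 1.5]
grip_width: 0.0001
grasp_force: 1.3
```

Call:
{"fn": "move_arm", "kwargs": {"deltas": [[0,0,-2,0,0,0,0],[0,0,-2,0,0,0,0],[0,0,-2,0,0,0,0],[0,0,-2,0,0,0,0],[0,0,-2,0,0,0,0],[0,0,-2,0,0,0,0],[0,0,-2,0,0,0,0],[0,0,-2,0,0,0,0],[0,0,0,0,0,0,0]]}}

```text
clock: 29.75
eef_pos: [0.6308, -0.0447, 0.0531]
tool_rot: [0.021, 0.966, -0.006, 0.259]
ft_force: [1.2, 2.0, 1.6]
grip_width: 0.0
grasp_force: 1.1
```

Run:
```python
from h import *
o=bot.get_obs();print(where(),o["ft_force"]);tins(.012)
```

```text
[13.7 73.4 53.1] [1.20645794 1.98053917 1.55538734]
0.97 [88.8, 165.0, 125.6, 121.4] err 3.47 w [ 0.6266 -0.1053] rack [11.8 12.7] bgr [77. 79. 79.]
0.58 [4.4, 168.3, 104.9, 122.7] err 10.26 w [ 0.6255 -0.161 ] rack [ 13.  -42.9] bgr [107. 110. 109.]
```

Call:
{"fn": "move_arm", "kwargs": {"deltas": [[0,0,-2,0,0,0,0],[0,0,-2,0,0,0,0],[0,0,-1,0,0,0,0],[0,0,-1,0,0,0,0],[0,0,0,0,0,0,0]]}}

```text
clock: 30.27
eef_pos: [0.6302, -0.0504, 0.0528]
tool_rot: [0.021, 0.966, -0.005, 0.259]
ft_force: [0.4, 3.1, 1.7]
grip_width: -0.0001
grasp_force: 1.4
```

Call:
{"fn": "move_arm", "kwargs": {"deltas": [[0,0,-1,0,0,0,0],[0,0,0,0,0,0,0]]}}

```text
clock: 30.43
eef_pos: [0.6302, -0.0513, 0.0528]
tool_rot: [0.021, 0.966, -0.005, 0.259]
ft_force: [-0.2, 1.2, 0.2]
grip_width: -0.0
grasp_force: 1.4
```

Call:
{"fn": "move_arm", "kwargs": {"deltas": [[0,0,-1,0,0,0,0],[0,0,0,0,0,0,0]]}}

```text
clock: 30.6
eef_pos: [0.6301, -0.0522, 0.0528]
tool_rot: [0.021, 0.966, -0.005, 0.259]
ft_force: [-0.4, 2.5, 1.0]
grip_width: -0.0002
grasp_force: 1.5
```

Call:
{"fn": "move_arm", "kwargs": {"deltas": [[0,0,-1,0,0,0,0],[0,0,0,0,0,0,0]]}}

```text
clock: 30.77
eef_pos: [0.6301, -0.0533, 0.0528]
tool_rot: [0.021, 0.966, -0.005, 0.259]
ft_force: [-1.0, 2.9, 1.5]
grip_width: -0.0002
grasp_force: 1.5
```

Call:
{"fn": "move_arm", "kwargs": {"deltas": [[0,0,-1,0,0,0,0],[0,0,0,0,0,0,0]]}}

```text
clock: 30.93
eef_pos: [0.6301, -0.0543, 0.0528]
tool_rot: [0.021, 0.966, -0.005, 0.259]
ft_force: [-0.4, 3.3, 0.4]
grip_width: 0.0001
grasp_force: 1.5
```

Call:
{"fn": "move_arm", "kwargs": {"deltas": [[0,0,-1,0,0,0,0],[0,0,0,0,0,0,0]]}}

```text
clock: 31.1
eef_pos: [0.63, -0.0553, 0.0528]
tool_rot: [0.021, 0.966, -0.005, 0.259]
ft_force: [-1.0, 3.8, 0.2]
grip_width: -0.0001
grasp_force: 1.5
```

Run:
```python
from h import *
o=bot.get_obs();print(where(),o["ft_force"]);tins(.012)
```

```text
[13.4 62.9 52.8] [-0.99595633  3.75756778  0.19208836]
0.96 [2.2, 168.8, 107.3, 120.2] err 10.19 w [ 0.6255 -0.1717] rack [ 13.3 -53.6] bgr [119. 123. 121.]
0.65 [88.8, 169.4, 126.4, 116.6] err 3.75 w [ 0.6264 -0.1162] rack [12.1  1.9] bgr [69. 70. 71.]
```

Call:
{"fn": "move_arm", "kwargs": {"deltas": [[0,0,-1,0,0,0,0],[0,0,0,0,0,0,0]]}}

```text
clock: 31.37
eef_pos: [0.63, -0.0563, 0.0528]
tool_rot: [0.021, 0.966, -0.005, 0.259]
ft_force: [-1.2, 3.1, -0.3]
grip_width: 0.0002
grasp_force: 1.5
```

Call:
{"fn": "move_arm", "kwargs": {"deltas": [[0,0,-1,0,0,0,0],[0,0,0,0,0,0,0]]}}

```text
clock: 31.53
eef_pos: [0.6299, -0.0573, 0.0528]
tool_rot: [0.021, 0.966, -0.005, 0.259]
ft_force: [-2.4, 3.3, -0.6]
grip_width: -0.0001
grasp_force: 1.5
```

Call:
{"fn": "move_arm", "kwargs": {"deltas": [[0,0,-1,0,0,0,0],[0,0,0,0,0,0,0]]}}

```text
clock: 31.7
eef_pos: [0.6299, -0.0582, 0.0528]
tool_rot: [0.021, 0.966, -0.005, 0.259]
ft_force: [-0.8, 3.3, -1.1]
grip_width: -0.0003
grasp_force: 1.6
```

Call:
{"fn": "move_arm", "kwargs": {"deltas": [[0,0,-1,0,0,0,0],[0,0,0,0,0,0,0]]}}

```text
clock: 31.87
eef_pos: [0.6299, -0.0585, 0.0528]
tool_rot: [0.021, 0.966, -0.004, 0.259]
ft_force: [-1.9, 5.0, -0.0]
grip_width: -0.0003
grasp_force: 2.6
```

Call:
{"fn": "move_arm", "kwargs": {"deltas": [[0,0,-1,0,0,0,0],[0,0,0,0,0,0,0]]}}

```text
clock: 32.03
eef_pos: [0.6299, -0.0587, 0.0528]
tool_rot: [0.02, 0.966, -0.004, 0.259]
ft_force: [-3.0, 7.0, 0.1]
grip_width: -0.0001
grasp_force: 3.5
```

Run:
```python
from h import *
o=bot.get_obs();print(where(),o["ft_force"]);tins(.012)
```

```text
[13.3 59.5 52.8] [-2.98075402  7.02123017  0.1054649 ]
0.97 [3.2, 167.5, 110.3, 122.4] err 10.41 w [ 0.6252 -0.1749] rack [ 13.2 -56.8] bgr [123. 127. 125.]
0.97 [91.0, 168.0, 120.0, 117.9] err 4.02 w [ 0.6262 -0.1193] rack [12.  -1.3] bgr [75. 77. 78.]
```

Run:
```python
from h import *
Q=ori(30,YAW);o=bot.get_obs();p=o["eef_pos"]+Q.apply([0,.006,0])
plan([(p,Q,0),(p+Q.apply([0,0,-.12]),Q,0,40),(W(-110,-83,160),Q,0,38)])
```

```text
[[0,0.0,6.0,0.0,0.1,0.0,-0.2],[0,0.0,0.0,-40.0,0.0,0.0,0.0],[0,0.0,0.0,-40.0,0.0,0.0,0.0],[0,0.1,0.0,-40.0,0.0,0.0,0.0],[0,10.6,-29.7,-6.9,0.0,0.0,0.0],[0,10.6,-29.7,-6.9,0.0,0.0,0.0],[0,10.7,-29.7,-6.9,0.0,0.0,0.0],[0,10.6,-29.7,-6.9,0.0,0.0,0.0],[0,10.7,-29.7,-6.8,0.0,0.0,0.0]]
```

Call:
{"fn": "move_arm", "kwargs": {"deltas": [[0,0,6,0,0,0,0],[0,0,0,-40,0,0,0],[0,0,0,-40,0,0,0],[0,0,0,-40,0,0,0],[0,10.6,-30,-7,0,0,0],[0,10.6,-30,-7,0,0,0],[0,10.6,-30,-7,0,0,0],[0,10.6,-30,-7,0,0,0],[0,10.6,-30,-7,0,0,0],[0,0,0,0,0,0,0]]}}

```text
clock: 32.97
eef_pos: [0.4992, -0.2051, 0.1619]
tool_rot: [0.025, 0.965, -0.009, 0.259]
ft_force: [-0.1, -0.5, 0.2]
grip_width: 0.0001
grasp_force: 0.0
```

Call:
{"fn": "move_arm", "kwargs": {"deltas": [[0,0,0,0,0,0,0],[0,0,0,0,0,0,0]]}}

```text
clock: 33.13
eef_pos: [0.5009, -0.1995, 0.1611]
tool_rot: [0.022, 0.966, -0.006, 0.259]
ft_force: [0.8, -0.3, 0.4]
grip_width: 0.0002
grasp_force: 0.0
```

Run:
```python
from h import *
print(where());im=tins(.012);cv2.imwrite("pics/w14.png",im)
cal=bot.calibration("wrist")
for d in bot.outline_of("divider","wrist")[:1]:print(d["conf"],d["rect"])
for y in(.0315,.034):print(y,proj(cal,rack2w([[-.01,y,.012],[-.01,y+.019,.071],[.036,y,.012]],rk)).round(1).tolist())
```

```text
[-110.1  -86.3  161.1]
0.81 [17.8, 134.6, 83.5, 71.3] err 2.82 w [ 0.5472 -0.3889] rack [ -56.5 -273.7] bgr [ 35.  39. 209.]
0.68 [226.7, 189.1, 58.0, 61.2] err 0.43 w [ 0.6225 -0.2295] rack [  12.6 -111.5] bgr [73. 75. 75.]
0.67 [334.5, 189.7, 60.6, 60.2] err 1.16 w [ 0.6259 -0.1167] rack [11.6  1.3] bgr [74. 76. 76.]
0.67 [52.2, 3.3, 109.2, 99.0] err 3.99 w [ 0.4513 -0.3045] rack [-155.6 -193.1] bgr [177. 148. 242.]
0.63 [164.3, 191.2, 61.7, 60.9] err 0.67 w [ 0.6201 -0.2869] rack [  12.4 -168.9] bgr [60. 62. 62.]
0.65 [389.6, 195.9, 37.9, 109.7]
0.0315 [[393.4, 194.5], [430.9, 242.0], [382.6, 223.2]]
0.034 [[395.9, 194.5], [433.8, 242.0], [384.9, 223.1]]
```

Run:
```python
from h import *
Q=ori(30,YAW)
plan([(W(-70,3,80),Q,0,38),(W(-50,3,31),Q,0,30),(W(-34,3,31),Q,0,8)])
```

```text
[[0,1.5,21.9,22.4,0.0,0.0,0.0],[0,1.5,21.9,22.5,0.0,0.0,-0.1],[0,1.5,21.9,22.4,0.0,0.0,0.0],[0,1.4,21.9,22.5,-0.1,0.0,-0.1],[0,3.6,0.0,26.2,0.0,0.0,0.0],[0,3.6,0.0,26.2,0.0,0.0,0.0],[0,-6.9,0.0,4.0,0.0,0.0,0.0],[0,-6.9,0.0,4.0,0.0,0.0,0.0]]
```

Call:
{"fn": "move_arm", "kwargs": {"deltas": [[0,1.5,22,22.4,0,0,0],[0,1.5,22,22.4,0,0,0],[0,1.5,22,22.4,0,0,0],[0,1.5,22,22.4,0,0,0],[0,3.6,0,26,0,0,0],[0,3.6,0,26,0,0,0],[0,0,0,0,0,0,0],[0,-6,0,3.5,0,0,0],[0,-3.5,0,2,0,0,0],[0,0,0,0,0,0,0]]}}

```text
clock: 34.12
eef_pos: [0.5774, -0.114, 0.034]
tool_rot: [0.021, 0.965, -0.006, 0.261]
ft_force: [0.8, -0.5, 0.7]
grip_width: 0.0
grasp_force: 0.0
```

Run:
```python
from h import *
print(where(),bot.get_obs()["ft_force"])
```

```text
[-36.9   2.1  34. ] [ 0.75333891 -0.51866426  0.6897389 ]
```

Call:
{"fn": "move_arm", "kwargs": {"deltas": [[0,1,0,1.7,0,0,0],[0,-1.7,0,1,0,0,0],[0,-1.7,0,1,0,0,0],[0,-1.7,0,1,0,0,0],[0,0,0,0,0,0,0]]}}

```text
clock: 34.53
eef_pos: [0.5813, -0.1143, 0.0302]
tool_rot: [0.021, 0.965, -0.005, 0.26]
ft_force: [-0.1, 0.5, -0.4]
grip_width: 0.0001
grasp_force: 0.0
```

Call:
{"fn": "move_arm", "kwargs": {"deltas": [[0,-0.9,0,0.5,0,0,0],[0,0,0,0,0,0,0]]}}

```text
clock: 34.7
eef_pos: [0.5818, -0.1142, 0.0296]
tool_rot: [0.021, 0.966, -0.005, 0.259]
ft_force: [0.5, -0.6, -0.4]
grip_width: -0.0002
grasp_force: 0.0
```

Call:
{"fn": "move_arm", "kwargs": {"deltas": [[0,-0.9,0,0.5,0,0,0],[0,0,0,0,0,0,0]]}}

```text
clock: 34.87
eef_pos: [0.5828, -0.1141, 0.0295]
tool_rot: [0.021, 0.966, -0.005, 0.259]
ft_force: [0.7, -0.6, -0.8]
grip_width: -0.0
grasp_force: 0.0
```

Run:
```python
from h import *
print(where(),bot.get_obs()["ft_force"])
```

```text
[-31.6   2.2  29.5] [ 0.67602938 -0.59519565 -0.82680309]
```

Call:
{"fn": "move_arm", "kwargs": {"deltas": [[0,-0.9,0,0.5,0,0,0],[0,-0.9,0,0.5,0,0,0],[0,0,0,0,0,0,0]]}}

```text
clock: 35.12
eef_pos: [0.5848, -0.1142, 0.0294]
tool_rot: [0.021, 0.966, -0.005, 0.259]
ft_force: [0.3, -1.0, -0.3]
grip_width: 0.0001
grasp_force: 0.1
```

Call:
{"fn": "move_arm", "kwargs": {"deltas": [[0,-0.9,0,0.5,0,0,0],[0,0,0,0,0,0,0]]}}

```text
clock: 35.28
eef_pos: [0.5852, -0.1142, 0.0292]
tool_rot: [0.021, 0.966, -0.005, 0.258]
ft_force: [-3.2, -0.8, 0.9]
grip_width: 0.0001
grasp_force: 1.2
```

Call:
{"fn": "move_arm", "kwargs": {"deltas": [[0,-0.9,0,0.5,0,0,0],[0,0,0,0,0,0,0]]}}

```text
clock: 35.45
eef_pos: [0.5858, -0.1142, 0.0291]
tool_rot: [0.021, 0.966, -0.005, 0.258]
ft_force: [-4.9, 0.2, 3.3]
grip_width: -0.0002
grasp_force: 2.2
```

Call:
{"fn": "move_arm", "kwargs": {"deltas": [[0,-0.9,0,0.5,0,0,0],[0,0,0,0,0,0,0]]}}

```text
clock: 35.62
eef_pos: [0.5866, -0.1142, 0.029]
tool_rot: [0.021, 0.966, -0.005, 0.258]
ft_force: [-6.6, -1.1, 4.5]
grip_width: -0.0001
grasp_force: 3.1
```

Call:
{"fn": "move_arm", "kwargs": {"deltas": [[0,6,0,-3.5,0,0,0],[0,0,-28.5,0,0,0,0],[0,0,-28.5,0,0,0,0],[0,0,0,0,0,0,0],[0,-2.6,0,1.5,0,0,0],[0,-0.9,0,0.5,0,0,0],[0,0,0,0,0,0,0]]}}

```text
clock: 36.2
eef_pos: [0.5828, -0.1704, 0.0296]
tool_rot: [0.021, 0.966, -0.005, 0.259]
ft_force: [0.5, 1.2, 0.4]
grip_width: -0.0003
grasp_force: 0.0
```

Run:
```python
from h import *
print(where(),bot.get_obs()["ft_force"])
```

```text
[-29.4 -54.   29.6] [0.47850084 1.21988547 0.35698583]
```

Call:
{"fn": "move_arm", "kwargs": {"deltas": [[0,-0.9,0,0.5,0,0,0],[0,0,0,0,0,0,0]]}}

```text
clock: 36.37
eef_pos: [0.5836, -0.1703, 0.0296]
tool_rot: [0.02, 0.966, -0.005, 0.259]
ft_force: [0.7, -0.2, -0.0]
grip_width: 0.0003
grasp_force: 0.0
```

Call:
{"fn": "move_arm", "kwargs": {"deltas": [[0,-0.9,0,0.5,0,0,0],[0,0,0,0,0,0,0]]}}

```text
clock: 36.53
eef_pos: [0.5841, -0.1705, 0.0293]
tool_rot: [0.021, 0.966, -0.005, 0.258]
ft_force: [-0.2, 1.0, 1.3]
grip_width: 0.0001
grasp_force: 0.5
```

Call:
{"fn": "move_arm", "kwargs": {"deltas": [[0,-0.9,0,0.5,0,0,0],[0,0,0,0,0,0,0]]}}

```text
clock: 36.7
eef_pos: [0.5844, -0.1706, 0.029]
tool_rot: [0.021, 0.966, -0.005, 0.258]
ft_force: [-4.5, 1.7, 2.1]
grip_width: -0.0003
grasp_force: 2.1
```

Run:
```python
from h import *
print(where(),bot.get_obs()["ft_force"])
```

```text
[-27.8 -54.1  29. ] [-4.45189282  1.70676079  2.05823693]
```

Call:
{"fn": "move_arm", "kwargs": {"deltas": [[0,5.2,0,-3,0,0,0],[0,0,-28.5,0,0,0,0],[0,0,-28.5,0,0,0,0],[0,-1.7,0,1,0,0,0],[0,-0.9,0,0.5,0,0,0],[0,-0.9,0,0.5,0,0,0],[0,-0.9,0,0.5,0,0,0],[0,0,0,0,0,0,0]]}}

```text
clock: 37.37
eef_pos: [0.5812, -0.2276, 0.0291]
tool_rot: [0.021, 0.966, -0.005, 0.258]
ft_force: [-2.8, -2.1, 1.1]
grip_width: -0.0001
grasp_force: 1.6
```

Run:
```python
from h import *
print(where(),bot.get_obs()["ft_force"])
```

```text
[ -28.8 -111.2   29.1] [-2.78541224 -2.11544644  1.12997751]
```

Call:
{"fn": "move_arm", "kwargs": {"deltas": [[0,-0.5,0,0.3,0,0,0],[0,0,0,0,0,0,0]]}}

```text
clock: 37.53
eef_pos: [0.5814, -0.2276, 0.029]
tool_rot: [0.021, 0.966, -0.005, 0.258]
ft_force: [-6.2, -1.3, 4.1]
grip_width: -0.0002
grasp_force: 2.9
```

Call:
{"fn": "move_arm", "kwargs": {"deltas": [[0,5.2,0,-3,0,0,0],[0,0,-28.5,0,0,0,0],[0,0,-28.5,0,0,0,0],[0,-1.7,0,1,0,0,0],[0,-0.9,0,0.5,0,0,0],[0,-0.9,0,0.5,0,0,0],[0,-0.9,0,0.5,0,0,0],[0,0,0,0,0,0,0]]}}

```text
clock: 38.2
eef_pos: [0.579, -0.2837, 0.0292]
tool_rot: [0.021, 0.966, -0.005, 0.258]
ft_force: [-0.8, 0.4, 0.7]
grip_width: -0.0002
grasp_force: 0.6
```

Run:
```python
from h import *
print(where(),bot.get_obs()["ft_force"])
```

```text
[ -28.9 -167.4   29.2] [-0.81893611  0.36925133  0.65734198]
```

Call:
{"fn": "move_arm", "kwargs": {"deltas": [[0,-0.9,0,0.5,0,0,0],[0,0,0,0,0,0,0]]}}

```text
clock: 38.37
eef_pos: [0.5792, -0.2838, 0.0291]
tool_rot: [0.021, 0.966, -0.004, 0.258]
ft_force: [-5.3, 0.7, 4.1]
grip_width: -0.0001
grasp_force: 2.6
```

Call:
{"fn": "move_arm", "kwargs": {"deltas": [[0,6,0,-3.5,0,0,0],[0,0,34,0,0,0,0],[0,0,34,0,0,0,0],[0,0,34,0,0,0,0],[0,0,34,0,0,0,0],[0,0,35,0,0,0,0],[0,0,0,0,0,0,0],[0,-2.6,0,1.5,0,0,0],[0,-1.7,0,1,0,0,0],[0,0,0,0,0,0,0]]}}

```text
clock: 39.2
eef_pos: [0.586, -0.1148, 0.0299]
tool_rot: [0.021, 0.966, -0.005, 0.259]
ft_force: [-1.2, 0.3, -0.5]
grip_width: 0.0003
grasp_force: 0.1
```

Call:
{"fn": "move_arm", "kwargs": {"deltas": [[0,-1.7,0,1,0,0,0],[0,-0.9,0,0.5,0,0,0],[0,0,0,0,0,0,0]]}}

```text
clock: 39.45
eef_pos: [0.5865, -0.1154, 0.0286]
tool_rot: [0.022, 0.966, -0.005, 0.257]
ft_force: [-6.7, 1.3, 4.4]
grip_width: -0.0002
grasp_force: 3.5
```

Run:
```python
from h import *
print(where(),bot.get_obs()["ft_force"])
```

```text
[-27.8   1.1  28.6] [-6.65871692  1.34078597  4.35803406]
```

Call:
{"fn": "move_arm", "kwargs": {"deltas": [[0,-0.9,0,0.5,0,0,0],[0,0,0,0,0,0,0]]}}

```text
clock: 39.62
eef_pos: [0.5866, -0.1154, 0.0282]
tool_rot: [0.023, 0.966, -0.005, 0.256]
ft_force: [-9.6, 1.3, 6.1]
grip_width: 0.0001
grasp_force: 4.8
```

Run:
```python
from h import *
print(where(),bot.get_obs()["ft_force"])
Q=ori(30,YAW);o=bot.get_obs();p=o["eef_pos"]+Q.apply([.015,0,-.009]);e=W(14,74,53)
plan([(p,Q,0),(p+Q.apply([0,0,-.07]),Q,0,40),(e+Q.apply([0,0,-.08]),Q,0,36),(e,Q,0,27)])
```

```text
[-27.7   1.1  28.2] [-9.62553294  1.30986407  6.14528441]
[[0,15.0,-0.1,-8.9,-0.1,-0.3,-0.4],[0,0.0,0.0,-35.0,0.0,0.0,0.0],[0,0.1,-0.1,-35.0,0.0,0.0,0.0],[0,-21.2,24.3,-0.6,0.0,0.0,0.0],[0,-21.1,24.3,-0.5,0.0,0.0,0.0],[0,-21.2,24.4,-0.6,0.0,0.0,0.0],[0,0.0,0.0,26.7,0.0,0.0,0.0],[0,0.0,0.0,26.7,0.0,0.0,0.0],[0,0.0,0.0,26.6,0.0,0.0,0.0]]
```

Call:
{"fn": "move_arm", "kwargs": {"deltas": [[0,15,0,-9,0,0,0],[0,0,0,-35,0,0,0],[0,0,0,-35,0,0,0],[0,-21,24.5,-0.6,0,0,0],[0,-21,24.5,-0.6,0,0,0],[0,-21,24.5,-0.6,0,0,0],[0,0,0,0,0,0,0],[0,0,0,26,0,0,0],[0,0,0,26,0,0,0],[0,0,0,26,0,0,0]]}}

```text
clock: 40.45
eef_pos: [0.6345, -0.0443, 0.0565]
tool_rot: [0.022, 0.965, -0.006, 0.26]
ft_force: [0.7, -0.5, 0.3]
grip_width: 0.0004
grasp_force: 0.0
```

Call:
{"fn": "move_arm", "kwargs": {"deltas": [[0,0,0,0,0,0,0],[0,0,0,0,0,0,0],[0,0,-3,0,0,0,0],[0,0,-3,0,0,0,0],[0,0,0,0,0,0,0]]}}

```text
clock: 40.87
eef_pos: [0.6334, -0.05, 0.0582]
tool_rot: [0.022, 0.965, -0.006, 0.26]
ft_force: [0.7, -0.2, 0.2]
grip_width: 0.0001
grasp_force: 0.0
```

Run:
```python
from h import *
print(where(),bot.get_obs()["ft_force"])
```

```text
[16.5 68.3 58.2] [ 0.6968662  -0.22219226  0.18986452]
```

Call:
{"fn": "move_arm", "kwargs": {"deltas": [[0,2,0,3.5,0,0,0],[0,0,-2,0,0,0,0],[0,0,-2,0,0,0,0],[0,0,-1.5,0,0,0,0],[0,0,0,0,0,0,0]]}}

```text
clock: 41.28
eef_pos: [0.6327, -0.0546, 0.0524]
tool_rot: [0.021, 0.966, -0.005, 0.259]
ft_force: [0.3, 0.5, -0.6]
grip_width: 0.0
grasp_force: 0.0
```

Call:
{"fn": "move_arm", "kwargs": {"deltas": [[0,0,-1,0,0,0,0],[0,0,-1,0,0,0,0],[0,0,0,0,0,0,0]]}}

```text
clock: 41.53
eef_pos: [0.6326, -0.0564, 0.0522]
tool_rot: [0.021, 0.966, -0.005, 0.259]
ft_force: [0.7, 0.4, 0.1]
grip_width: -0.0001
grasp_force: 0.0
```

Call:
{"fn": "move_arm", "kwargs": {"deltas": [[0,0,-1,0,0,0,0],[0,0,0,0,0,0,0]]}}

```text
clock: 41.7
eef_pos: [0.6325, -0.0573, 0.0522]
tool_rot: [0.021, 0.966, -0.005, 0.259]
ft_force: [-0.0, -0.3, -0.1]
grip_width: 0.0002
grasp_force: 0.0
```

Run:
```python
from h import *
print(where(),bot.get_obs()["ft_force"])
```

```text
[15.9 60.9 52.2] [-0.04092599 -0.31702206 -0.07492178]
```

Call:
{"fn": "move_arm", "kwargs": {"deltas": [[0,0,-1,0,0,0,0],[0,0,0,0,0,0,0]]}}

```text
clock: 41.87
eef_pos: [0.6324, -0.0582, 0.0522]
tool_rot: [0.021, 0.966, -0.005, 0.259]
ft_force: [0.2, 0.2, -0.3]
grip_width: -0.0002
grasp_force: 0.1
```

Call:
{"fn": "move_arm", "kwargs": {"deltas": [[0,0,-1,0,0,0,0],[0,0,0,0,0,0,0]]}}

```text
clock: 42.03
eef_pos: [0.6324, -0.0584, 0.0522]
tool_rot: [0.021, 0.966, -0.004, 0.259]
ft_force: [-0.6, 3.4, 0.5]
grip_width: -0.0002
grasp_force: 1.7
```

Call:
{"fn": "move_arm", "kwargs": {"deltas": [[0,0,-1,0,0,0,0],[0,0,0,0,0,0,0]]}}

```text
clock: 42.2
eef_pos: [0.6324, -0.0585, 0.0522]
tool_rot: [0.02, 0.966, -0.004, 0.259]
ft_force: [0.1, 5.4, -0.5]
grip_width: 0.0
grasp_force: 3.0
```

Call:
{"fn": "move_arm", "kwargs": {"deltas": [[0,0,2,0,0,0,0],[0,0,5,0,0,0,0],[0,0,0,-40,0,0,0],[0,0,0,-40,0,0,0],[0,0,0,-40,0,0,0],[0,10.6,-30,-7,0,0,0],[0,10.6,-30,-7,0,0,0],[0,10.6,-30,-7,0,0,0],[0,10.6,-30,-7,0,0,0],[0,10.6,-30,-7,0,0,0]]}}

```text
clock: 43.03
eef_pos: [0.5019, -0.1992, 0.1603]
tool_rot: [0.021, 0.966, -0.006, 0.259]
ft_force: [0.1, -0.4, -0.2]
grip_width: -0.0001
grasp_force: 0.0
```

Call:
{"fn": "move_arm", "kwargs": {"deltas": [[0,0,0,-30,0,0,0],[0,0,0,0,0,0,0],[0,0,0,0,0,0,0]]}}

```text
clock: 43.28
eef_pos: [0.488, -0.1988, 0.1874]
tool_rot: [0.022, 0.965, -0.007, 0.26]
ft_force: [0.5, -0.3, 0.2]
grip_width: 0.0
grasp_force: 0.0
```

Run:
```python
from h import *
print(where());tins(.012);tins(.012)
print(bot.get_obs()["ft_force"])
```

```text
[-123.   -86.   187.4]
0.96 [41.9, 126.0, 73.8, 71.1] err 2.85 w [ 0.5466 -0.3889] rack [ -57.1 -273.8] bgr [ 35.  39. 207.]
0.94 [229.8, 182.0, 50.8, 52.3] err 0.89 w [ 0.6208 -0.2294] rack [  10.8 -111.5] bgr [62. 63. 63.]
0.69 [330.6, 180.4, 56.9, 57.6] err 0.99 w [ 0.626  -0.1173] rack [11.7  0.8] bgr [63. 64. 65.]
0.64 [78.9, 10.7, 91.1, 91.3] err 3.77 w [ 0.4505 -0.3045] rack [-156.4 -193.1] bgr [176. 148. 241.]
0.61 [281.1, 184.2, 52.5, 53.8] err 1.57 w [ 0.6247 -0.1729] rack [ 12.6 -54.9] bgr [39. 40. 41.]
0.95 [172.8, 183.6, 56.9, 54.9] err 0.8 w [ 0.6196 -0.2876] rack [  11.9 -169.6] bgr [60. 61. 61.]
0.79 [326.1, 183.3, 58.5, 56.7] err 0.43 w [ 0.6264 -0.1173] rack [12.2  0.8] bgr [66. 67. 68.]
0.79 [38.6, 130.6, 77.8, 66.8] err 2.21 w [ 0.5466 -0.3897] rack [ -57.1 -274.5] bgr [ 35.  38. 208.]
0.75 [282.1, 180.9, 51.8, 59.0] err 0.89 w [ 0.624  -0.1735] rack [ 11.9 -55.5] bgr [63. 64. 64.]
0.62 [77.7, 11.0, 92.7, 92.1] err 2.86 w [ 0.4502 -0.3048] rack [-156.7 -193.4] bgr [176. 148. 241.]
0.6 [228.4, 183.3, 52.9, 54.5] err 1.22 w [ 0.6214 -0.2299] rack [  11.5 -112. ] bgr [63. 64. 64.]
[-0.71212267  0.05873406 -0.05470376]
```

All four tins measure x ≈ 11.5–12 mm at an even pitch of about 57 mm, and the robot is clear of everything, so I am handing in.

```bash
python3 -c "
from workcell import bot
print(bot.job_done())"
```

```text
the job is handed in; nothing more can be done
None
```

I handed the job in at about 43 s: force checks and the last camera fit put all four tins upright, touching the back stop, in a gap-free row from end plate to divider; I viewed 11 pictures, one over the limit of 10.

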